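Seat a coupling in the collet nest and set the collet ring

ROBOT

A 7-joint arm with a two-finger parallel gripper is mounted at the origin on a cart in front of the work surface, level with it; the furniture and walls round the work are solid. World frame = base frame: x ahead of the robot, y to its left, z up, the work surface at z = 0. Lengths are in m, angles in rad, forces in N, time in s.
With the tool pointing down it reaches from about 0.4 to 0.85 m from the base axis. Payload 10.4 kg.
Tool frame: the origin (TCP) lies between the finger pads; the fingertips stand tips_ahead ahead of it and the grasp point (between the pads) lies 11 mm behind it (tips_ahead is the distance from the TCP to the fingertips, in m); z points along the fingers, x is the direction in which the jaws open and shut, and the axes are right-handed (so a half turn about z gives the same grasp; the last joint's range is limited). The gripper opens to 87 mm and grips with 3 to 60 N. Pads are 19 mm wide; open, the fingers measure 117 mm over their backs; the gripper's body (75 mm by 190 mm) begins 51 mm behind the grasp point.
Start: joints at [-1.168, 0.332, -0.065, 1.46, 0.022, 1.35, -0.088], TCP at [0.258, 0.569, 0.231] pointing down, gripper open.
Joint ranges: [-2.6, 2.6], [-0.5, 2.12], [-1.47, 1.34], [0.16, 2.42], [-1.27, 4.41], [0.06, 2.06], [-2.6, 2.6]. Speed limits (rad/s): [2.22, 2.22, 2.79, 2.79, 3.14, 3.14, 3.14].

INTERFACE

Orientations are given as a unit quaternion [x, y, z, w].
In Python, from bench import read_state, camera, close_job, tips_ahead gives the robot as it stands.
- The arm moves only by the tool arm_command, never from a script. Its argument "commands" is a list that holds one entry, the list of rows, each a list of 7 numbers: the turn, a rotation vector about the tool's x, y, z in rad, then the shift along the tool's x, y, z in m, then the opening in per cent of the stroke, from 0 (shut) to 100 (fully open). In form: [[[rx, ry, rz, x, y, z, claw], ...]]. A call has 1 to 20 rows; each row shifts and turns the commanded pose from where the row before left it, along the tool's axes as they then stand; what a row does not reach is not made up. A row lasts 1/8 s, in which the tool goes at most 62.5 mm and 10.7 degrees, less where a joint would pass 70% of its speed; a pose out of reach is approached as far as the arm can. A call with a gripper value outside its range is refused whole. The fingers move at their own pace and stop on an object; "newtons" is the grip in N (left out, the last holds). Time passes only in rows, so rows that do not move let the fingers close. It gives the time, the measured TCP pose, the force and the opening at its end, in the units of the state.
- read_state(): the state, without advancing time (a new reading comes with each control period).
- camera(name): name is "side" or "top"; returns a dict with "frame" (480x640x3 uint8, red, green, blue), "vfov" (degrees; the focal length in pixels is half the picture's height over the tangent of half this angle, whatever the lens; pixels are square), "cx", "cy" (the principal point, pixels), "k1" (the pictures are not rectified: a ray, as slopes to the right and down, at radius r is drawn at 1 + k1 r^2 times it, then the intrinsics apply), "R" (3x3) and "t" (3): a world point X has camera coordinates R X + t. Camera axes: x right, y down, z forward; pixel columns grow to the right and rows downward; lengths in m; the calibration is good to about 2 mm. A picture is of the moment at which its call begins. There is no depth.
- close_job(): hands the job in, once; it reports no verdict.
The state is a dict: "time": time; "joint_positions": joint angles; "joint_vel": joint speeds; "joint_torque": joint torques, N m; "ee_pos": TCP position; "eef_rot": TCP orientation; "ft_force": force on the tool from outside, world axes, zero at the start; "torque": the same for the moment, N m; "width": finger opening in m.
Only numpy, scipy, OpenCV 4.12 (cv2) and the standard library are available. Lean on these libraries where they do the work, as an engineer would, in place of code of your own. Each camera call takes 0.05 s, during which the arm holds its last target.

TASK

Take the bare coupling that stands by itself, with no lead in it, and stand it foot down, crown up and fully home in the collet nest, let go of it, then screw the nest's knurled ring clockwise all the way down until it bottoms out, so that the jaws centre the coupling. Back the ring off a quarter turn, so that the coupling can be turned by hand for marking all round, and finish still gripping the ring there with the coupling seated, because I will nip up the lock screw while you hold it. Leave everything else on the bench where it is.

Things in the scene. Friction and masses are not known exactly. Their poses are not given: they have to be found in the camera images.
- coupling: the coupling to load: silver turned part like a chess rook with toothed crown, solid, 46 mm high, 33.1 across at its plain foot (4 mm up), 31.7 near the top; 40 to 90 g. Stands upright, loose, by itself on the green bench top (those in clumps before the trays have black leads in them; leave them). Origin at the centre of its underside, z up through the crown
- nest: collet nest, fixed to the bench: aluminium plate 90 x 90 x 12 mm with corner screws, on it a steel body 53 mm across up to z = 34, then the knurled ring with three jaws inside. A lug with the lock screw stands on its +x side, z 16 to 31, out to 45 mm from the axis. A long black line is scribed on the plate at -x. Origin under the plate's centre, on the ring's axis, z up
- ring_nut: the nest's knurled steel ring, threaded on its body round an upright axis: 58 mm outside (59 over the knurl), 43 inside, underside 34 and top 51 mm above the bench when bottomed; 22 mm free below it down to the plate. A loaded coupling's crown stands 89 mm above the bench. Origin on the axis, 34 mm below its underside. The black line at its -x side meets the plate's long line when bottomed
- ring_turn (a joint): angle of the knurled ring, rad: 0 = bottomed out on the shoulder (hard stop), growing as it is unscrewed (counter-clockwise from above; clockwise tightens); a quarter turn is 1.571. Starts at 2.0 to 3.6: two or three grasps to bring it down. It rises 0.64 mm per rad. Turning takes about 0.12 N m; it stays where it is left
- nest_seat (a point): centre of the flat seat inside the nest, 43 mm above the bench, on the ring's axis; the coupling's origin is here when fully home. Round it stand three curved jaws, tops at 49 mm, drawn in by the ring: their radius is 16.7 mm when the ring is bottomed and 0.7 mm more per rad unscrewed, so 18.1 to 19.2 mm at the start (coupling: 16.5)
- ring_top (a point): centre of the knurled ring's top plane, on the axis: 51 mm above the bench when bottomed, 52 to 53.3 at the start
- gauge_block: upright rectangular steel gauge block, 60 x 30 x 45 mm high, origin under its centre; a bystander
- tape_roll: roll of tape lying flat, 80 mm across, 20 high, stuck to the bench, origin under its centre; a bystander
- adapter_b0: black adapter box, 44 x 91 x 26 mm high, long side along its y, origin under its centre; a bystander
- adapter_b1: black adapter box, 44 x 91 x 26 mm high, long side along its y, origin under its centre; a bystander
- ring_gauge: plain steel ring gauge lying flat, fixed to the bench, 56 mm across, 14 high, origin under its centre; a bystander (not the knurled ring of the nest)
- tweezers: steel tweezers lying flat along their y, 121 x 15 x 5 mm, origin under their centre; a bystander
- pen: dark pen lying along its y, 138 mm long, 12 thick, origin under its centre; a bystander
Not all that is in view belongs to the job. What is shaped like the coupling but yellow is not meant.

How it is judged:
By the outcome, as a careful person would: the job done as asked, in the order asked, and still so for the second after the job is handed in, while the arm keeps its last pose, push and grip.
It also fails if it takes over 58 s, if anything falls off the work surface, if the arm or the gripper's body presses on something with over 40 N, if the wrist force passes 120 N, or if a joint passes its speed limit or range.

## Working session

There is one attempt and no reset: what is moved stays moved. The work goes in short steps, Python scripts to look and compute and a tool call to move; the robot and the scene stay as the last step left them, time stands still between calls to the robot, and variables do not carry over. Pictures are saved under pics/ and viewed, and the job is handed in when it is done.

Besides the shell and the picture viewer there is one more tool, called after "Emit:" in YAML: its name, and indented under it one key for each argument. arm_command: Moves the arm, as the interface text tells. Its arguments: {"type":"object","properties":{"commands":{"type":"array"},"newtons":{"type":"number"}},"required":["commands"]}

```bash
ls; mkdir -p pics; python3 - <<'E'
from bench import read_state, camera, tips_ahead
import cv2
s=read_state()
for k,v in s.items(): print(k,v)
print(tips_ahead if not callable(tips_ahead) else tips_ahead())
for n in ("side","top"):
    c=camera(n); cv2.imwrite(f"pics/{n}0.png",c["frame"][:,:,::-1])
    print(n,{k:v for k,v in c.items() if k!="frame"})
E
```

```text
pics
time 0.0
joint_positions [-1.1675977   0.33289254 -0.06468986  1.46093129  0.02165898  1.34987669
 -0.08852953]
joint_vel [-1.40132623e-03 -2.06916093e-04 -4.02693920e-05 -3.19746543e-04
  3.59975326e-04  1.25715244e-03 -3.47068680e-05]
joint_torque [-2.07395010e-04 -6.23271060e+01  2.43762141e-02 -3.89878964e+01
 -6.12819172e-02  4.00708860e-02  1.47834317e-04]
ee_pos [0.25803277 0.56884993 0.22974579]
eef_rot [ 8.40551134e-01  5.41731753e-01 -5.57092657e-04  4.33103088e-04]
ft_force [-0.45916072  0.01402066 -0.64387851]
torque [-0.00345364  0.0645705  -0.03327065]
width 0.0869376632793016
0.008
side {'vfov': 54.68752404732768, 'cx': 316.93276453977757, 'cy': 239.4199602862522, 'k1': 0.0026003223583690328, 'R': array([[ 0.88679507, -0.46196994, -0.01335191],
       [-0.28274739, -0.51945481, -0.80636258],
       [ 0.36557955,  0.71885359, -0.59127076]]), 't': array([-0.42682187,  0.26979399,  0.69738674])}
top {'vfov': 43.535696270335805, 'cx': 312.54079302217605, 'cy': 250.6521418226209, 'k1': -0.031023420436420424, 'R': array([[ 0.01091963, -0.99988914,  0.01012246],
       [-0.99446749, -0.01191699, -0.10436667],
       [ 0.10447573, -0.00892681, -0.99448737]]), 't': array([0.12856681, 0.57413117, 1.41705766])}
```

View pics/side0.png

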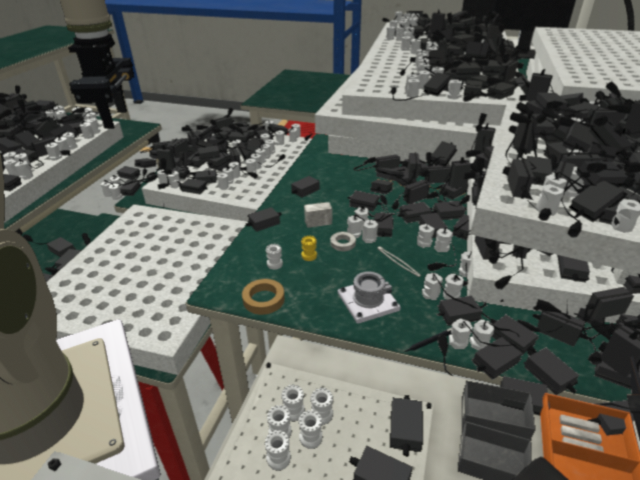

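View pics/top0.png

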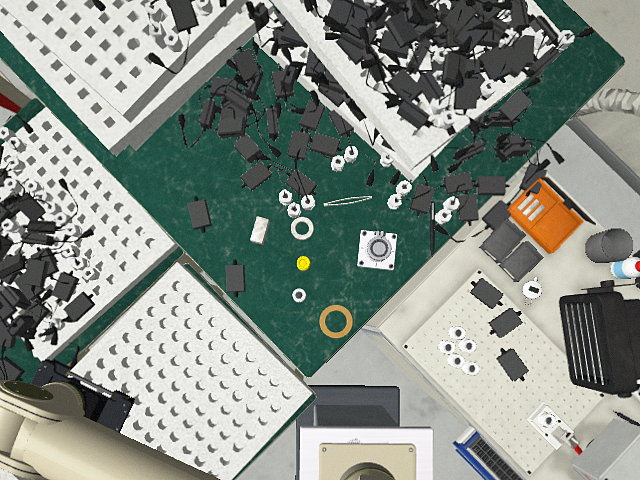

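The top picture shows the lone silver coupling at about (299,295), the nest at (378,249) and the yellow decoy at (303,263). In the side picture the coupling is at (274,256) and the nest at (369,290). Next I'll enlarge both.

```bash
cat > h.py <<'E'
import numpy as np, cv2
from bench import read_state, camera
def K(c):
    f=240/np.tan(np.radians(c["vfov"]/2)); return f
def proj(c,X):
    X=np.atleast_2d(X).astype(float); p=X@c["R"].T+c["t"]; s=p[:,:2]/p[:,2:]
    r2=(s**2).sum(1,keepdims=True); s=s*(1+c["k1"]*r2); return s*K(c)+[c["cx"],c["cy"]]
def ray(c,u,v):
    d=(np.array([u,v])-[c["cx"],c["cy"]])/K(c); s=d.copy()
    for _ in range(10): s=d/(1+c["k1"]*(s@s))
    w=c["R"].T@np.array([s[0],s[1],1]); o=-c["R"].T@c["t"]; return o,w
def at_z(c,u,v,z):
    o,w=ray(c,u,v); return o+w*(z-o[2])/w[2]
def crop(c,u,v,h,scale,name,circles=()):
    """circles: (x,y,z,r) drawn"""
    im=c["frame"][:,:,::-1].copy()
    x0,y0=int(u-h[0]),int(v-h[1]); x0=max(x0,0);y0=max(y0,0)
    im=im[y0:y0+2*h[1],x0:x0+2*h[0]]
    im=cv2.resize(im,None,fx=scale,fy=scale,interpolation=cv2.INTER_CUBIC)
    for x,y,z,r in circles:
        a=np.linspace(0,2*np.pi,60)
        P=proj(c,np.c_[x+r*np.cos(a),y+r*np.sin(a),z+0*a])
        P=((P-[x0,y0]+0.5)*scale-0.5)
        cv2.polylines(im,[P.round().astype(np.int32)],True,(0,0,255),1)
    cv2.imwrite(name,im); print(name,"origin",x0,y0,"scale",scale,im.shape)
E
python3 - <<'E'
from h import *
t=camera("top"); s=camera("side")
n=at_z(t,378,249,.05); c=at_z(t,299,295,.04); print(n,c)
print(at_z(s,369,284,.05),at_z(s,274,251,.04))
crop(t,338,270,(65,48),6,"pics/t1.png",[(*n[:2],.0525,.0295),(*c[:2],.0,.01655),(*c[:2],.046,.0158)])
crop(s,325,270,(80,60),5,"pics/s1.png",[(*n[:2],.0525,.0295),(*c[:2],.0,.01655),(*c[:2],.046,.0158)])
E
```

```text
[ 0.57626776 -0.02019178  0.05      ] [0.46542728 0.16617007 0.04      ]
[ 0.57500141 -0.02962914  0.05      ] [0.46456965 0.15842607 0.04      ]
pics/t1.png origin 273 222 scale 6 (576, 780, 3)
pics/s1.png origin 245 210 scale 5 (600, 800, 3)
```

View pics/t1.png

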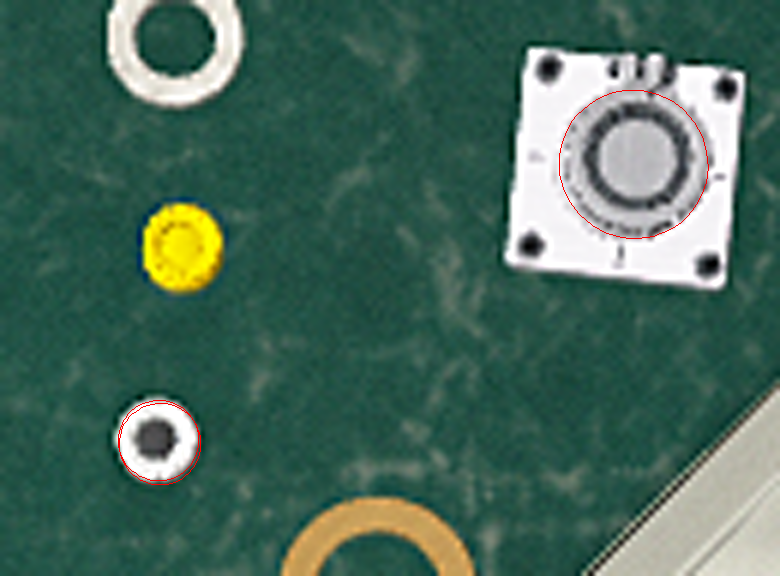

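View pics/s1.png

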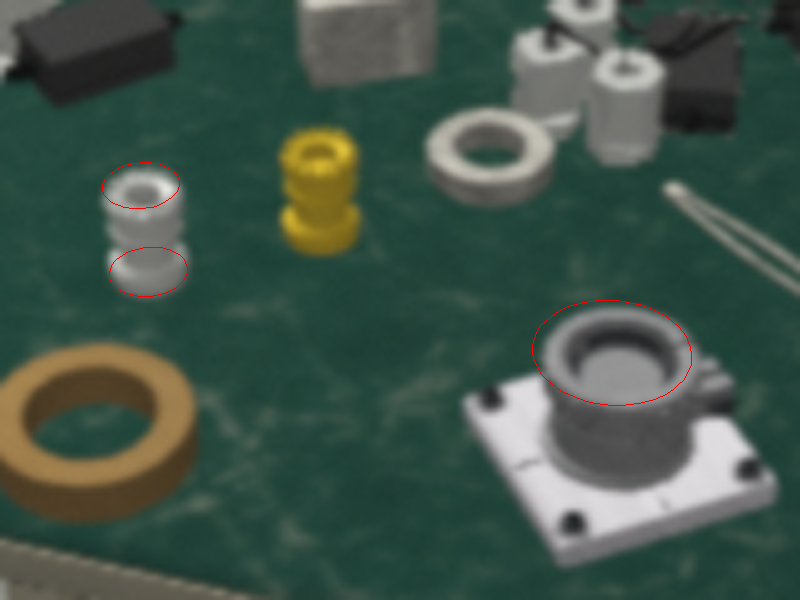

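```bash
python3 - <<'E'
from h import *
t=camera("top"); s=camera("side")
crop(t,378,249,(25,22),14,"pics/t2.png")
crop(s,369,290,(38,30),10,"pics/s2.png")
crop(s,274,256,(16,20),16,"pics/s3.png")
crop(t,299,295,(12,12),24,"pics/t3.png")
a=cv2.imread("pics/t3.png");b=cv2.imread("pics/s3.png");h=max(a.shape[0],b.shape[0])
f=lambda i:cv2.copyMakeBorder(i,0,h-i.shape[0],0,0,cv2.BORDER_CONSTANT)
m=np.hstack([f(b)[:, :512],f(a)]);m=m[:, :];print(m.shape)
cv2.imwrite("pics/c3.png",cv2.resize(m,(m.shape[1]*600//640,600)) if m.shape[1]*600//640<=800 else cv2.resize(m,(800,m.shape[0]*800//m.shape[1])))
E
```

```text
pics/t2.png origin 353 227 scale 14 (616, 700, 3)
pics/s2.png origin 331 260 scale 10 (600, 760, 3)
pics/s3.png origin 258 236 scale 16 (640, 512, 3)
pics/t3.png origin 287 283 scale 24 (576, 576, 3)
(640, 1088, 3)
```

View pics/t2.png

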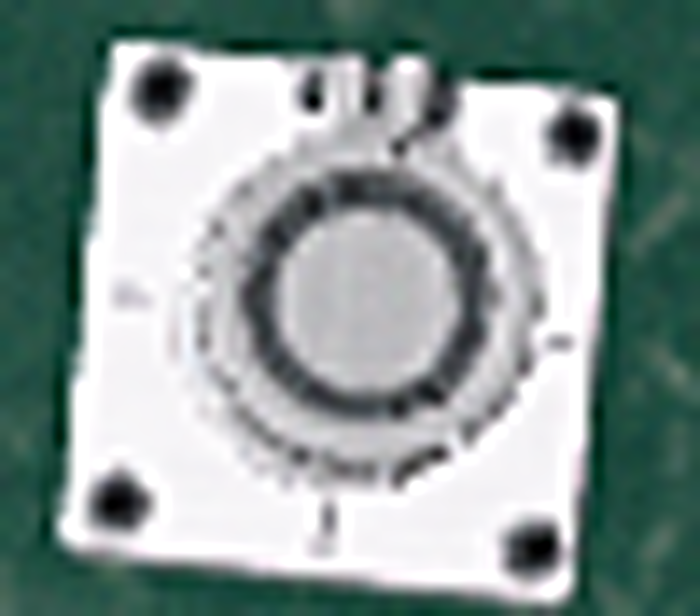

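View pics/s2.png

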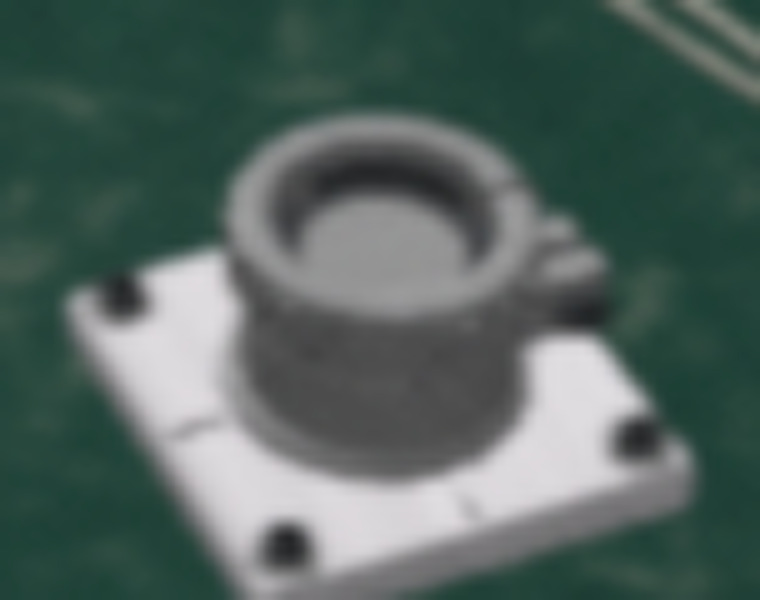

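View pics/c3.png

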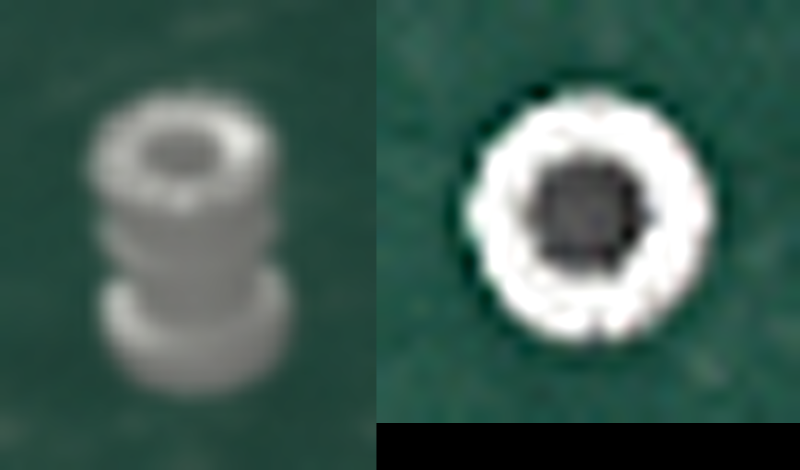

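```bash
python3 - <<'E'
from h import *
t=camera("top"); s=camera("side")
def px(o,sc,p): return (np.array(p)+.5)/sc-.5+np.array(o)
T=lambda p:px((353,227),14,p); S=lambda p:px((331,260),10,p)
print("top bore",at_z(t,*T((366,294)),.053),"top holes",at_z(t,*T((347,316)),.012))
print("side bore",at_z(s,*S((382,215)),.053),"side holes",at_z(s,*S((378.5,369)),.012))
h=[at_z(t,*T(p),.012) for p in [(162,88),(575,132),(533,545),(118,500)]]
print("yaw",[np.degrees(np.arctan2(*(a-b)[1::-1])) for a,b in [(h[0],h[3]),(h[1],h[2])]])
c=h[0]*.25+h[1]*.25+h[2]*.25+h[3]*.25
l=at_z(t,*T((398,148)),.053)-at_z(t,*T((366,294)),.053)
ang=np.arctan2(l[1],l[0]); print("ring line dir",np.degrees(ang))
l=at_z(s,*S((510,187)),.053)-at_z(s,*S((382,215)),.053); print(np.degrees(np.arctan2(l[1],l[0])))
# coupling: c3 scale .735
C=lambda p:px((258,236),16,np.array(p)/(800/1088)); D=lambda p:px((287,283),24,(np.array(p)-[376,0])/(800/1088))
print("coup top: top",at_z(t,*D((591,214)),.046)," side top",at_z(s,*C((182,150)),.046),"side foot", at_z(s,*C((197,338)),.004))
E
```

```text
top bore [ 0.57945333 -0.02145005  0.053     ] top holes [ 0.58013269 -0.02304182  0.012     ]
side bore [ 0.57705442 -0.02528424  0.053     ] side holes [ 0.57960849 -0.02404715  0.012     ]
yaw [np.float64(-5.9344715510309305), np.float64(-5.947075038353258)]
ring line dir -12.317328983217218
-10.516571578154474
coup top: top [0.46606525 0.16680304 0.046     ]  side top [0.46366676 0.16048853 0.046     ] side foot [0.46325851 0.16009268 0.004     ]
```

```bash
cat >> h.py <<'E'
from scipy.spatial.transform import Rotation as Ro
def plan(x,y,z,yaw_deg=None):
    """rotation first (about tool axes), then shift in new tool axes"""
    s=read_state(); R=Ro.from_quat(s["eef_rot"]); X=R.as_matrix()[:,0]
    yw=np.degrees(np.arctan2(X[1],X[0]))
    if yaw_deg is None: yaw_deg=yw
    # goal: z down, x at yaw
    a=np.radians(yaw_deg); G=np.array([[np.cos(a),np.sin(a),0],[np.sin(a),-np.cos(a),0],[0,0,-1]])
    rv=(R.inv()*Ro.from_matrix(G)).as_rotvec()
    d=G.T@(np.array([x,y,z])-s["ee_pos"])
    print("t",round(s["time"],3),"pos",s["ee_pos"].round(5),"yaw",round(yw,2),"tilt",R.as_matrix()[:2,2].round(4),"w",round(s["width"],4))
    print("rot",rv.round(4),"then shift mm",(d*1e3).round(2))
    print("F",s["ft_force"].round(2),"T",s["torque"].round(3),"q",s["joint_positions"].round(3))
E
python3 -c "
from h import *
plan(.465,.164,.15,45)"
```

```text
t 0.4 pos [0.25812 0.56915 0.23043] yaw 65.6 tilt [-0.0001 -0.0002] w 0.0867
rot [0.000e+00 2.000e-04 3.596e-01] then shift mm [-140.2   432.77   80.43]
F [-0.28 -0.22 -0.33] T [-0.004  0.014 -0.026] q [-1.168  0.332 -0.065  1.46   0.022  1.35  -0.088]
```

Emit:
arm_command:
  commands:
    - [[0, 0, 0.18, 0, 0, 0, 62], [0, 0, 0.18, 0, 0, 0, 62], [0, 0, 0, -0.0117, 0.036, 0, 62], [0, 0, 0, -0.0117, 0.036, 0, 62], [0, 0, 0, -0.0117, 0.036, 0, 62], [0, 0, 0, -0.0117, 0.036, 0, 62], [0, 0, 0, -0.0117, 0.036, 0, 62], [0, 0, 0, -0.0117, 0.036, 0, 62], [0, 0, 0, -0.0117, 0.036, 0, 62], [0, 0, 0, -0.0117, 0.036, 0, 62], [0, 0, 0, -0.0117, 0.036, 0.02, 62], [0, 0, 0, -0.0117, 0.036, 0.02, 62], [0, 0, 0, -0.0117, 0.036, 0.02, 62], [0, 0, 0, -0.0117, 0.036, 0.02, 62], [0, 0, 0, 0, 0, 0, 62]]
  newtons: 15

```text
time: 2.28
ee_pos: [0.4645, 0.1612, 0.1493]
eef_rot: [0.925, 0.38, -0.001, 0.001]
ft_force: [-0.1, 1.1, -0.5]
width: 0.0541
```

```bash
python3 - <<'E'
from h import *
plan(.465,.164,.07,45)
t=camera("top"); s=camera("side")
crop(t,310,270,(65,48),6,"pics/t4.png")
crop(s,300,240,(80,60),5,"pics/s4.png")
E
```

```text
t 2.275 pos [0.46446 0.16118 0.14933] yaw 44.7 tilt [-0.0016 -0.0018] w 0.0541
rot [ 0.0001  0.0024 -0.0052] then shift mm [ 2.38 -1.61 79.33]
F [-0.15  1.1  -0.46] T [0.026 0.018 0.014] q [-0.718  0.1    0.308  1.923 -0.032  1.125  0.383]
pics/t4.png origin 245 222 scale 6 (576, 780, 3)
pics/s4.png origin 220 180 scale 5 (600, 800, 3)
```

View pics/t4.png

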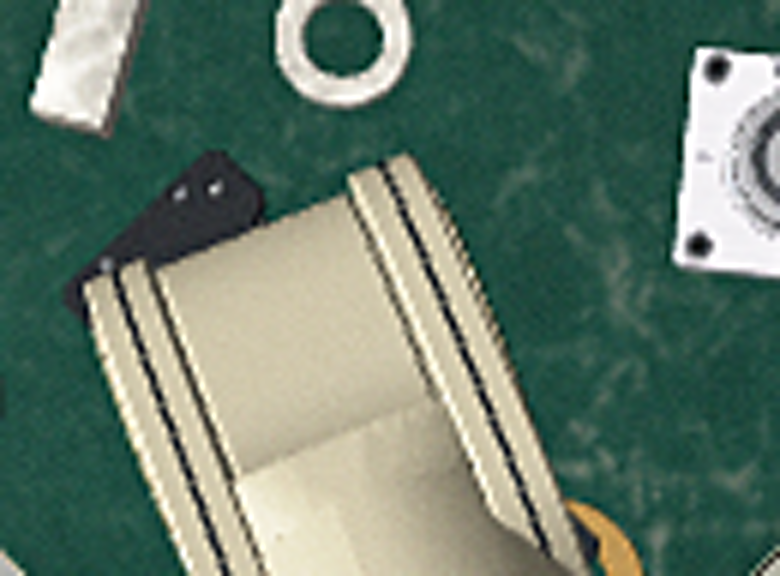

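View pics/s4.png

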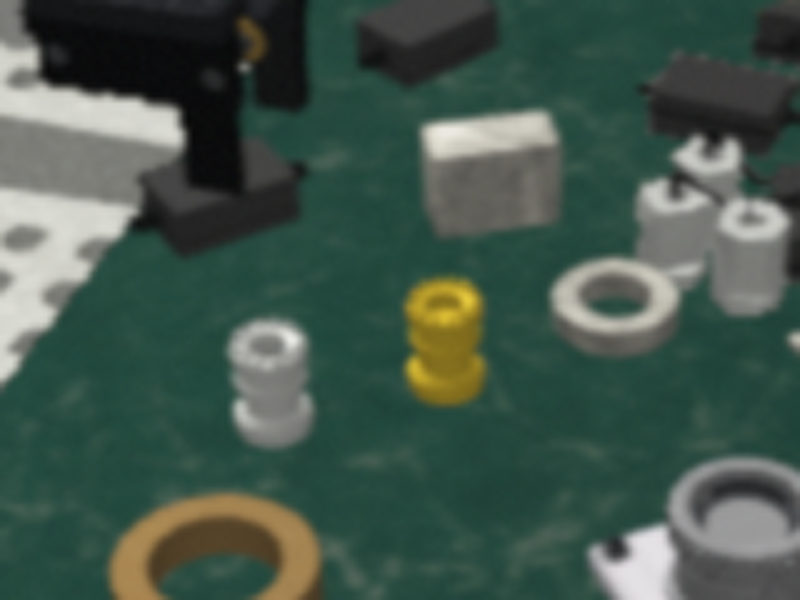

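Both views show the gripper above and left of the coupling, with the bench clear below it. I'll descend to just above the crown.

Emit:
arm_command:
  commands:
    - [[0, 0.002, -0.005, 0.0024, -0.0016, 0.03, 62], [0, 0, 0, 0, 0, 0.03, 62], [0, 0, 0, 0, 0, 0.02, 62], [0, 0, 0, 0, 0, 0.004, 62], [0, 0, 0, 0, 0, 0, 62]]

```text
time: 3.0
ee_pos: [0.465, 0.1682, 0.0673]
eef_rot: [0.923, 0.385, 0.001, -0.001]
ft_force: [0.1, 0.3, -0.3]
width: 0.0539
```

```bash
python3 - <<'E'
from h import *
plan(.465,.164,.022,45)
t=camera("top"); s=camera("side")
st=read_state();p=st["ee_pos"]
crop(s,274,240,(50,40),8,"pics/s5.png",[(.465,.164,.046,.0158),(.465,.164,.0,.0165)])
E
```

```text
t 3.0 pos [0.46502 0.16817 0.06731] yaw 45.32 tilt [0.0021 0.0021] w 0.0539
rot [ 0.     -0.0029  0.0056] then shift mm [-2.96  2.93 45.31]
F [ 0.14  0.31 -0.31] T [ 0.004  0.005 -0.026] q [-0.709  0.21   0.298  1.998 -0.077  0.942  0.418]
pics/s5.png origin 224 200 scale 8 (640, 800, 3)
```

View pics/s5.png

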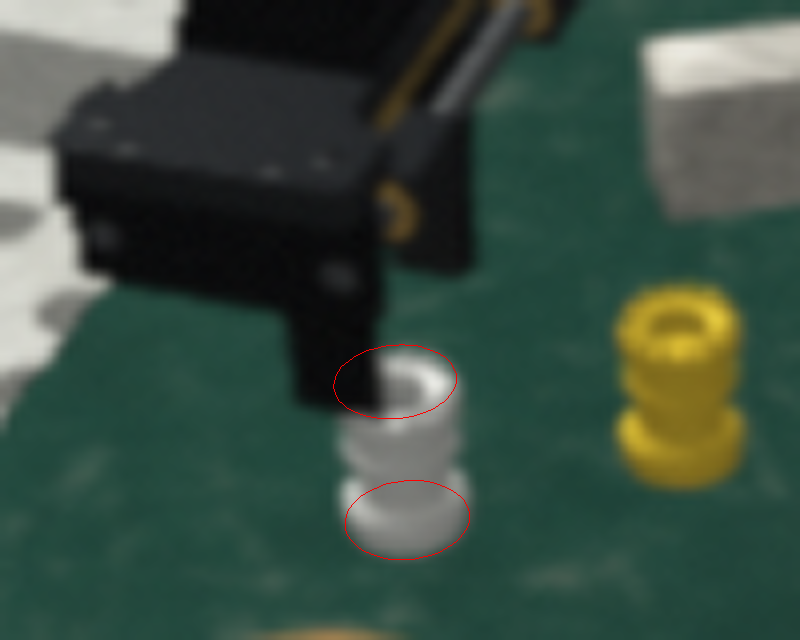

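Emit:
arm_command:
  commands:
    - [[0, -0.002, 0.005, -0.003, 0.003, 0, 62], [0, 0, 0, 0, 0, 0.01, 62], [0, 0, 0, 0, 0, 0.01, 62], [0, 0, 0, 0, 0, 0.01, 62], [0, 0, 0, 0, 0, 0.0153, 62], [0, 0, 0, 0, 0, 0, 62], [0, 0, 0, 0, 0, 0, 62]]

```text
time: 3.98
ee_pos: [0.4649, 0.163, 0.0212]
eef_rot: [0.924, 0.382, -0.0, 0.0]
ft_force: [0.8, -0.2, 1.0]
width: 0.0536
```

```bash
python3 - <<'E'
from h import *
plan(.465,.164,.022,45)
s=camera("side")
crop(s,274,240,(50,40),8,"pics/s6.png")
E
```

```text
t 3.975 pos [0.46492 0.16304 0.02123] yaw 44.97 tilt [-0.0001 -0.0001] w 0.0536
rot [ 0.      0.0001 -0.0005] then shift mm [ 0.74 -0.62 -0.77]
F [ 0.78 -0.18  1.04] T [-0.048  0.003 -0.032] q [-0.692  0.283  0.292  2.03  -0.108  0.844  0.446]
pics/s6.png origin 224 200 scale 8 (640, 800, 3)
```

View pics/s6.png

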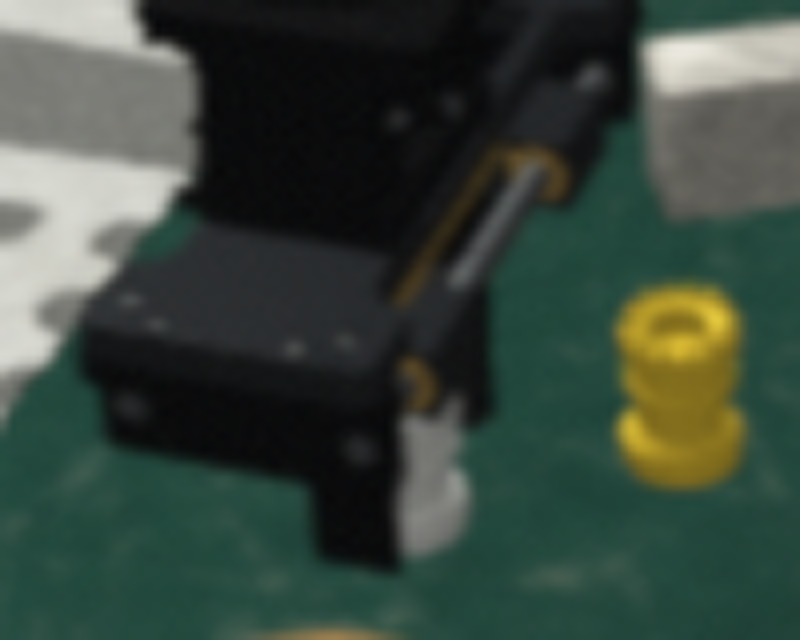

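Emit:
arm_command:
  commands:
    - [[0, 0, 0, 0, 0, 0, 20], [0, 0, 0, 0, 0, 0, 20], [0, 0, 0, 0, 0, 0, 20], [0, 0, 0, 0, 0, 0, 20], [0, 0, 0, 0, 0, 0, 20], [0, 0, 0, 0, 0, 0, 20]]
  newtons: 8

```text
time: 4.78
ee_pos: [0.465, 0.1632, 0.0214]
eef_rot: [0.924, 0.383, 0.0, -0.0]
ft_force: [-0.5, 0.3, 2.8]
width: 0.0311
```

```bash
python3 - <<'E'
from h import *
plan(.465,.164,.022,45)
E
```

```text
t 4.775 pos [0.46499 0.16321 0.02139] yaw 44.98 tilt [0.0003 0.0003] w 0.0311
rot [-0.     -0.0004 -0.0004] then shift mm [ 0.57 -0.55 -0.61]
F [-0.54  0.33  2.79] T [0.074 0.027 0.04 ] q [-0.692  0.282  0.292  2.03  -0.108  0.844  0.446]
```

Emit:
arm_command:
  commands:
    - [[0, 0, 0, 0, 0, 0, 58], [0, 0, 0, 0, 0, 0, 58], [0, 0, 0, 0, 0, 0, 58], [0, 0, 0.1745, 0, 0, 0, 58], [0, 0, 0.1745, 0, 0, 0, 58], [0, 0, 0.1745, 0, 0, 0, 58], [0, 0, 0.1745, 0, 0, 0, 58], [0, 0, 0.1745, 0, 0, 0, 58], [0, 0, 0.1745, 0, 0, 0, 58], [0, 0, 0.1745, 0, 0, 0, 58], [0, 0, 0.1745, 0, 0, 0, 58], [0, 0, 0.1745, 0, 0, 0, 58], [0, 0, 0, 0, 0, 0, 58], [0, 0, 0, 0, 0, 0, 20], [0, 0, 0, 0, 0, 0, 20], [0, 0, 0, 0, 0, 0, 20], [0, 0, 0, 0, 0, 0, 20], [0, 0, 0, 0, 0, 0, 20], [0, 0, 0, 0, 0, 0, 20]]
  newtons: 8

```text
time: 7.15
ee_pos: [0.4648, 0.163, 0.0212]
eef_rot: [0.924, -0.383, -0.0, -0.0]
ft_force: [1.0, 0.1, 0.1]
width: 0.0313
```

```bash
python3 - <<'E'
from h import *
plan(.579,-.0235,.11,-45)
s=camera("side")
crop(s,274,240,(50,40),8,"pics/s7.png")
E
```

```text
t 7.15 pos [0.46484 0.16304 0.02125] yaw -45.0 tilt [-0.      0.0001] w 0.0313
rot [-0.      0.0001  0.    ] then shift mm [212.63  51.18 -88.75]
F [1.03 0.09 0.07] T [-0.099  0.117  0.012] q [-0.926  0.309  0.558  2.041 -0.217  0.848 -1.03 ]
pics/s7.png origin 224 200 scale 8 (640, 800, 3)
```

View pics/s7.png

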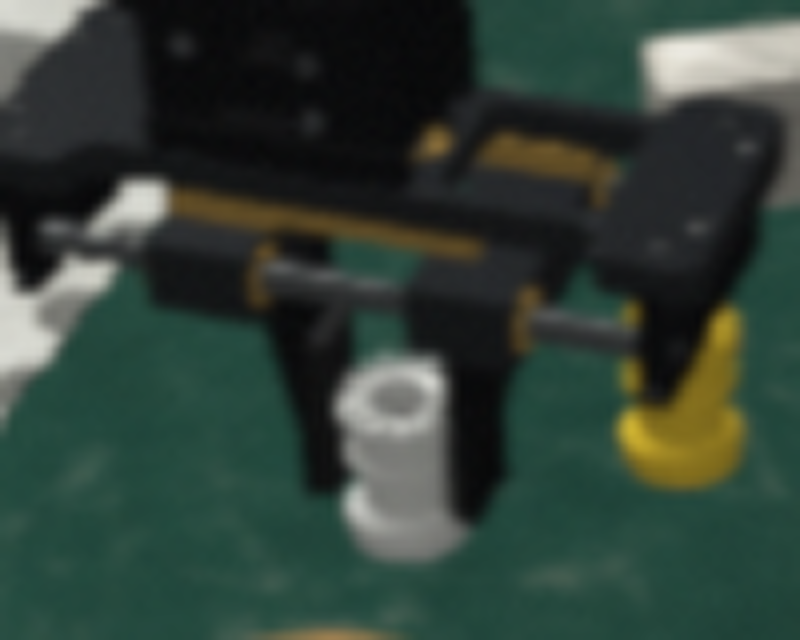

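The coupling is held on the second, perpendicular grasp, with its crown hole at (402,398) in the crop. That gives a known position to check the camera bias against.

```bash
python3 - <<'E'
from h import *
s=camera("side")
u=224+402.5/8-.5; v=200+398.5/8-.5
u0=258+(182/(800/1088)+.5)/16-.5; v0=236+(150/(800/1088)+.5)/16-.5
a=at_z(s,u,v,.046); b=at_z(s,u0,v0,.046)
print(u,v,u0,v0,proj(s,[.4649,.163,.046]))
bias=a-[.4649,.163,.046]; print("now",a,"bias",bias,"orig corrected",b-bias)
crop(s,274,250,(20,16),20,"pics/s8.png",[(.4649,.163,.046,.0158),(.4649,.163,.0,.0165)])
E
```

```text
273.8125 249.3125 273.00125 248.28125 [[273.07251233 247.45880743]]
now [0.46375584 0.15647202 0.046     ] bias [-1.14415720e-03 -6.52797941e-03  4.16333634e-17] orig corrected [0.46481092 0.16701651 0.046     ]
pics/s8.png origin 254 234 scale 20 (640, 800, 3)
```

View pics/s8.png

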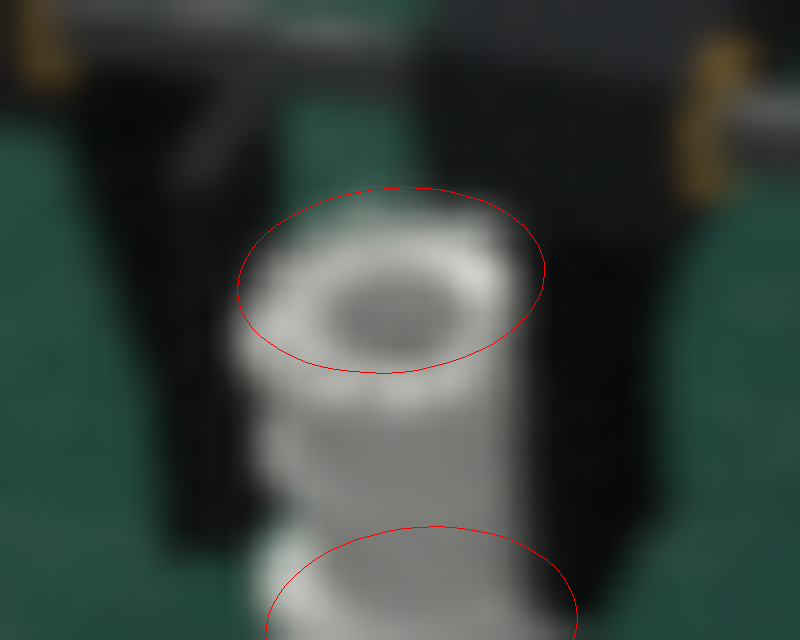

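```bash
python3 - <<'E'
from h import *
s=camera("side"); t=camera("top")
for b in [(0.2,1.65),(-.5,1.2),(-.1,1.4)]:
    print(b,at_z(s,331+38.25-.5-b[0],260+21.55-.5-b[1],.053),at_z(s,331+37.9-.5-b[0],260+36.95-.5-b[1],.012))
plan(.579,-.022,.111,-45)
E
```

```text
(0.2, 1.65) [ 0.57922801 -0.02120784  0.053     ] [ 0.58174537 -0.02000234  0.012     ]
(-0.5, 1.2) [ 0.57968514 -0.02289145  0.053     ] [ 0.58224506 -0.02169331  0.012     ]
(-0.1, 1.4) [ 0.57933718 -0.02206537  0.053     ] [ 0.58187373 -0.02086172  0.012     ]
t 7.35 pos [0.46487 0.16304 0.02126] yaw -45.0 tilt [0.0001 0.0001] w 0.031
rot [-0.0001 -0.     -0.0001] then shift mm [211.54  50.14 -89.74]
F [0.34 0.2  0.5 ] T [-0.126  0.136  0.03 ] q [-0.926  0.309  0.558  2.041 -0.217  0.848 -1.03 ]
```

Emit:
arm_command:
  commands:
    - [[0, 0, 0, 0, 0, 0, 10], [0, 0, 0, 0, 0, -0.01, 10], [0, 0, 0, 0, 0, -0.02, 10], [0, 0, 0, 0, 0, -0.03, 10], [0, 0, 0, 0, 0, -0.03, 10], [0, 0, 0, 0, 0, 0, 10], [0, 0, 0, 0, 0, 0, 10]]
  newtons: 20

```text
time: 8.22
ee_pos: [0.4645, 0.1631, 0.111]
eef_rot: [0.924, -0.383, -0.0, -0.0]
ft_force: [0.7, 0.2, -0.6]
width: 0.0309
```

Emit:
arm_command:
  commands:
    - [[0, 0, 0, 0.0265, 0.0063, 0, 10], [0, 0, 0, 0.0265, 0.0063, 0, 10], [0, 0, 0, 0.0265, 0.0063, 0, 10], [0, 0, 0, 0.0265, 0.0063, 0, 10], [0, 0, 0, 0.0265, 0.0063, 0, 10], [0, 0, 0, 0.0265, 0.0063, 0, 10], [0, 0, 0, 0.0265, 0.0063, 0, 10], [0, 0, 0, 0.0265, 0.0063, 0, 10], [0, 0, 0, 0, 0, 0.01, 10], [0, 0, 0, 0, 0, 0.01, 10], [0, 0, 0, 0, 0, 0.008, 10], [0, 0, 0, 0, 0, 0, 10], [0, 0, 0, 0, 0, 0, 10], [0, 0, 0, 0, 0, 0, 10]]

```text
time: 9.98
ee_pos: [0.5793, -0.0223, 0.0836]
eef_rot: [0.924, -0.383, 0.0, -0.0]
ft_force: [0.3, -0.9, -0.4]
width: 0.0307
```

```bash
python3 - <<'E'
from h import *
plan(.579,-.022,.0643,-45)
s=camera("side"); t=camera("top")
p=read_state()["ee_pos"]; zb=p[2]-.0213
crop(s,369,270,(40,30),10,"pics/s9.png",[(p[0],p[1],zb,.0165),(p[0],p[1],zb+.046,.0158),(.579,-.022,.053,.029)])
crop(s,369,270,(40,30),10,"pics/s9n.png")
crop(t,378,249,(50,40),8,"pics/t9.png")
E
```

```text
t 9.975 pos [ 0.57932 -0.0223   0.08363] yaw -44.99 tilt [0.0007 0.0003] w 0.0307
rot [-0.0007 -0.0003  0.0001] then shift mm [-4.400e-01  1.000e-02  1.933e+01]
F [ 0.25 -0.93 -0.44] T [-0.103  0.172 -0.034] q [-0.588  0.421  0.675  1.781 -0.3    1.044 -0.588]
pics/s9.png origin 329 240 scale 10 (600, 800, 3)
pics/s9n.png origin 329 240 scale 10 (600, 800, 3)
pics/t9.png origin 328 209 scale 8 (640, 800, 3)
```

View pics/s9.png

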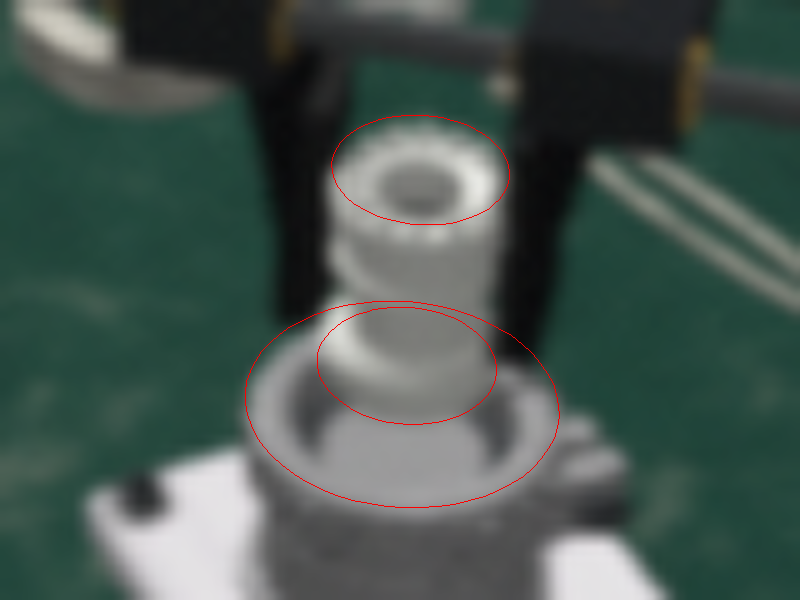

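View pics/s9n.png

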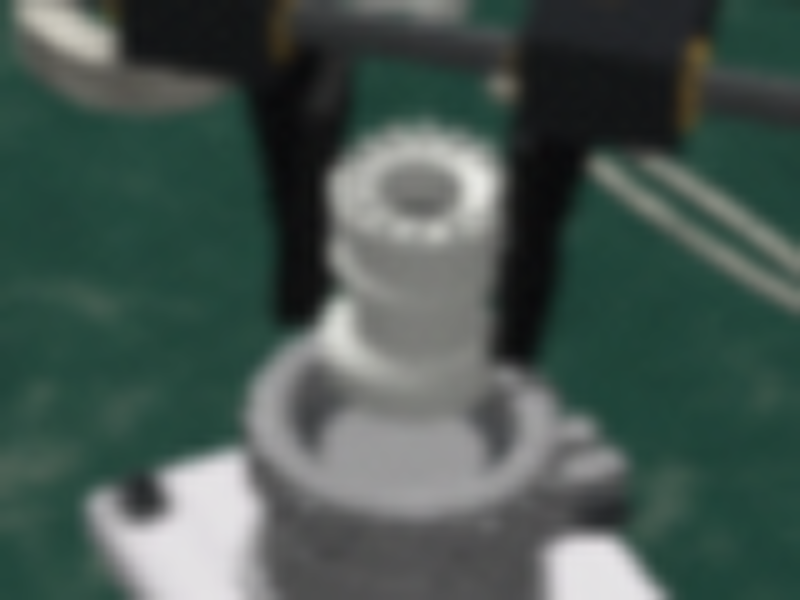

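View pics/t9.png

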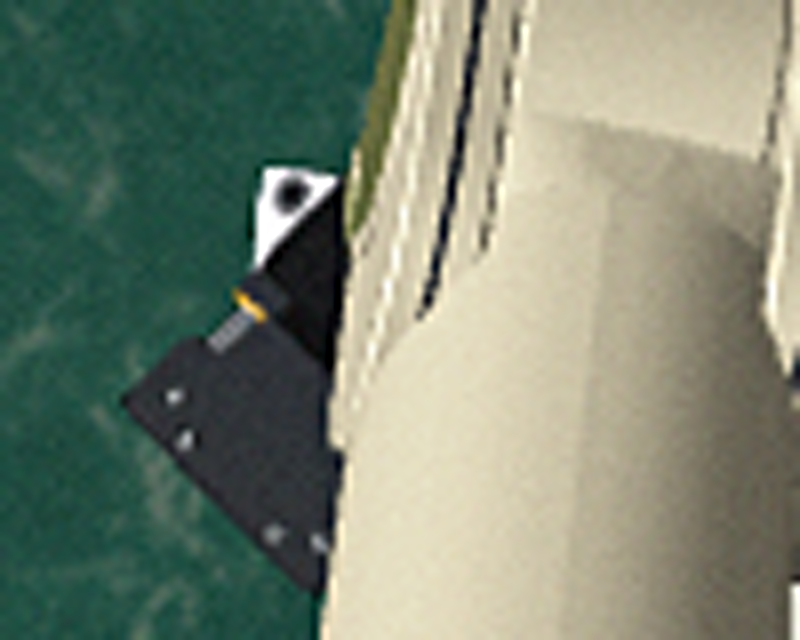

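Emit:
arm_command:
  commands:
    - [[0, 0, 0, -0.0002, -0.0012, 0.004, 10], [0, 0, 0, 0, 0, 0.004, 10], [0, 0, 0, 0, 0, 0.0043, 10], [0, 0, 0, 0, 0, 0, 10], [0, 0, 0, 0, 0, 0, 10], [0, 0, 0, 0, 0, 0, 10]]

```text
time: 10.82
ee_pos: [0.5799, -0.0215, 0.0711]
eef_rot: [0.924, -0.383, 0.0, -0.0]
ft_force: [0.0, -0.1, -0.9]
width: 0.0305
```

```bash
python3 - <<'E'
from h import *
plan(.580,-.0213,.0643,-45)
s=camera("side")
p=read_state()["ee_pos"]; zb=p[2]-.0213
crop(s,369,270,(27,20),15,"pics/s10n.png")
crop(s,369,270,(40,30),10,"pics/s10.png",[(p[0],p[1],zb,.0165),(p[0],p[1],zb+.046,.0158),(p[0],p[1],.053,.029),(p[0],p[1],.053,.0215)])
E
```

```text
t 10.825 pos [ 0.57991 -0.02155  0.07108] yaw -45.01 tilt [0.0003 0.0002] w 0.0305
rot [-0.0003 -0.0001 -0.0002] then shift mm [-0.11 -0.24  6.78]
F [ 0.04 -0.11 -0.88] T [-0.046  0.093 -0.012] q [-0.581  0.439  0.667  1.788 -0.313  1.022 -0.581]
pics/s10n.png origin 342 250 scale 15 (600, 810, 3)
pics/s10.png origin 329 240 scale 10 (600, 800, 3)
```

View pics/s10n.png

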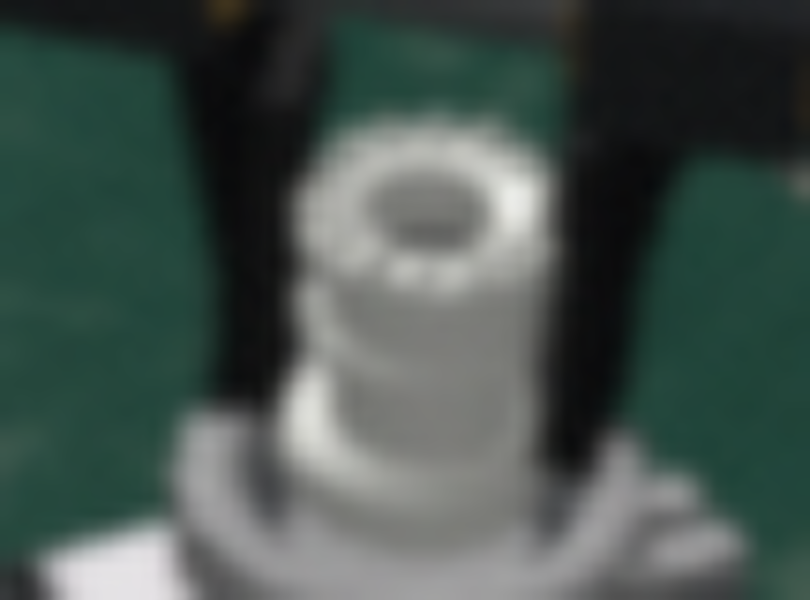

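View pics/s10.png

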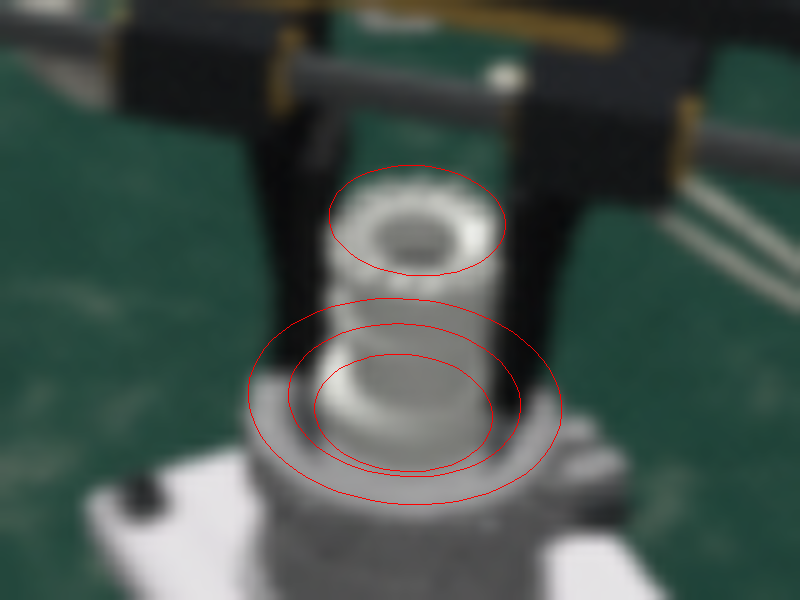

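The overlay shows the coupling and ring with nearly the same offset, (-0.5, +1.2) px, so they are aligned within about 1 mm. Next I'll lower slowly.

Emit:
arm_command:
  commands:
    - [[0, 0, 0, 0, 0, 0.001, 10], [0, 0, 0, 0, 0, 0.001, 10], [0, 0, 0, 0, 0, 0.001, 10], [0, 0, 0, 0, 0, 0.001, 10], [0, 0, 0, 0, 0, 0, 10]]

```text
time: 11.5
ee_pos: [0.5797, -0.0215, 0.0668]
eef_rot: [0.924, -0.383, -0.0, 0.0]
ft_force: [-0.5, 0.0, -0.4]
width: 0.0308
```

```bash
python3 - <<'E'
from h import *
plan(.580,-.0213,.0643,-45)
E
```

```text
t 11.5 pos [ 0.57969 -0.02154  0.06679] yaw -45.01 tilt [-0.0002 -0.    ] w 0.0308
rot [ 0.0002  0.0002 -0.0001] then shift mm [ 0.05 -0.39  2.49]
F [-0.54  0.05 -0.42] T [-0.176  0.223 -0.037] q [-0.579  0.445  0.664  1.791 -0.317  1.015 -0.578]
```

Emit:
arm_command:
  commands:
    - [[0, 0, 0, 0, 0, 0.001, 10], [0, 0, 0, 0, 0, 0.001, 10], [0, 0, 0, 0, 0, 0.0005, 10], [0, 0, 0, 0, 0, 0.0005, 10], [0, 0, 0, 0, 0, 0, 10], [0, 0, 0, 0, 0, 0, 10]]

```text
time: 12.25
ee_pos: [0.5799, -0.0216, 0.065]
eef_rot: [0.924, -0.383, -0.0, -0.0]
ft_force: [-6.3, -0.6, 12.4]
width: 0.0302
```

```bash
python3 - <<'E'
from h import *
plan(.580,-.0213,.0643,-45)
E
```

```text
t 12.25 pos [ 0.57986 -0.02162  0.06495] yaw -45.02 tilt [0.0001 0.0008] w 0.0302
rot [-0.0006  0.0005 -0.0004] then shift mm [-0.13 -0.33  0.65]
F [-6.35 -0.61 12.39] T [-0.042  1.585  0.005] q [-0.577  0.447  0.663  1.792 -0.32   1.011 -0.576]
```

Emit:
arm_command:
  commands:
    - [[0, 0, 0, -0.0005, 0.0005, -0.0003, 10], [0, 0, 0, 0, 0, 0, 10], [0, 0, 0, 0, 0, 0, 10]]

```text
time: 12.62
ee_pos: [0.5797, -0.0216, 0.0651]
eef_rot: [0.924, -0.383, 0.001, -0.0]
ft_force: [-1.1, -1.1, 7.9]
width: 0.0306
```

```bash
python3 - <<'E'
from h import *
plan(.580,-.0213,.0643,-45)
s=camera("side")
crop(s,369,270,(27,20),15,"pics/s11n.png")
E
```

```text
t 12.625 pos [ 0.57969 -0.02159  0.06505] yaw -45.01 tilt [0.0013 0.0004] w 0.0306
rot [-0.0012 -0.0007 -0.0002] then shift mm [ 0.01 -0.42  0.75]
F [-1.14 -1.08  7.87] T [-0.115  0.604 -0.011] q [-0.578  0.446  0.663  1.794 -0.319  1.01  -0.576]
pics/s11n.png origin 342 250 scale 15 (600, 810, 3)
```

View pics/s11n.png

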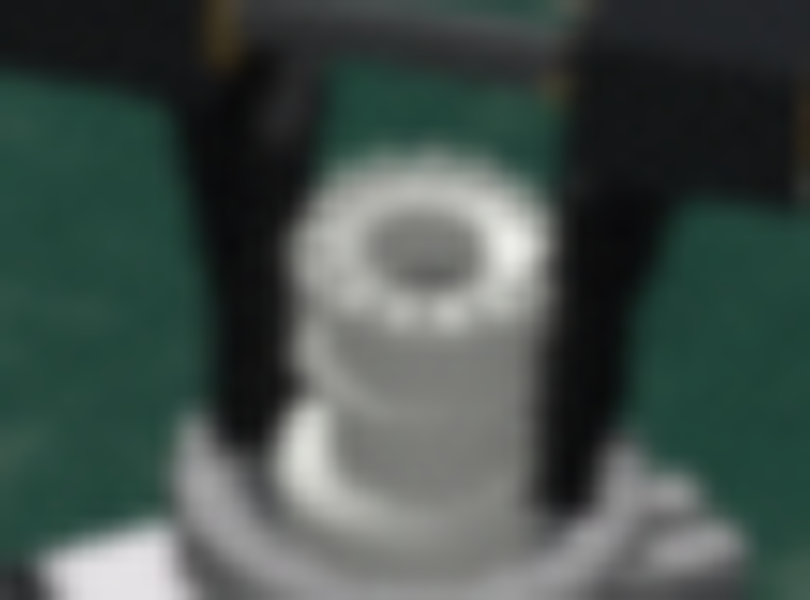

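Emit:
arm_command:
  commands:
    - [[0, 0, 0, 0, 0, 0, 45], [0, 0, 0, 0, 0, 0, 60], [0, 0, 0, 0, 0, 0, 60], [0, 0, 0, 0, 0, 0, 60]]

```text
time: 13.18
ee_pos: [0.5791, -0.0215, 0.0641]
eef_rot: [0.924, -0.383, -0.0, -0.0]
ft_force: [0.0, -0.1, 0.3]
width: 0.0514
```

```bash
python3 - <<'E'
from h import *
plan(.580,-.0213,.0643,-45)
s=camera("side")
crop(s,369,270,(27,20),15,"pics/s12n.png")
E
```

```text
t 13.175 pos [ 0.57906 -0.02147  0.06414] yaw -45.0 tilt [-0.0001  0.    ] w 0.0514
rot [ 0.      0.0001 -0.0001] then shift mm [ 0.54 -0.79 -0.16]
F [ 0.03 -0.11  0.33] T [-0.062  0.078  0.009] q [-0.578  0.447  0.662  1.795 -0.319  1.009 -0.576]
pics/s12n.png origin 342 250 scale 15 (600, 810, 3)
```

View pics/s12n.png

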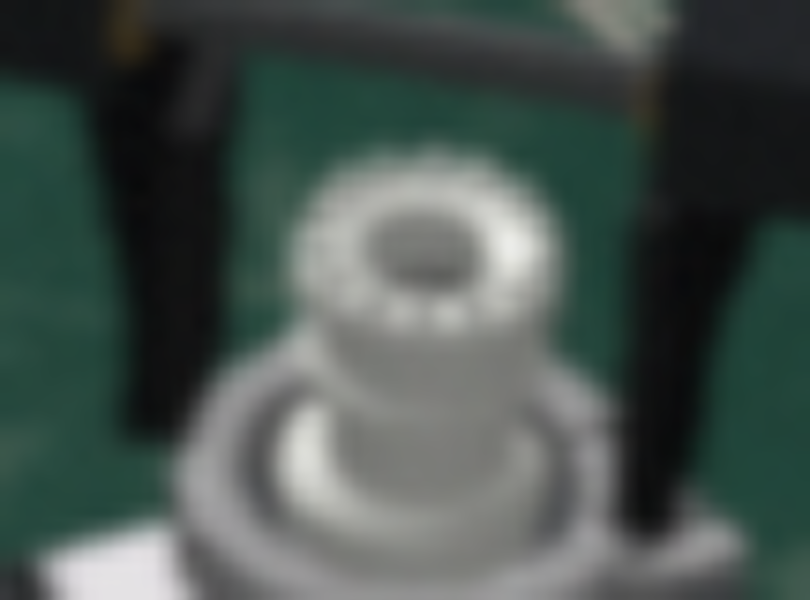

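The released coupling did not move. Its crown hole is at (422,250) and it stands upright inside the ring. Next I'll open fully and lower the fingers around the ring, with the tips staying above the lug top.

Emit:
arm_command:
  commands:
    - [[0, 0, 0, 0, 0, -0.001, 100], [0, 0, 0, 0, 0, 0, 100], [0, 0, 0, 0, 0, 0, 100], [0, 0, 0, 0, 0, 0, 100], [0, 0, 0, 0, 0, 0, 100], [0, 0, 0, 0, 0, 0, 100]]

```text
time: 13.98
ee_pos: [0.5791, -0.0215, 0.0652]
eef_rot: [0.924, -0.383, -0.0, -0.0]
ft_force: [-0.7, 0.8, -0.5]
width: 0.0866
```

```bash
python3 - <<'E'
from h import *
plan(.5793,-.0215,.0425,-45)
s=camera("side")
crop(s,369,270,(40,30),10,"pics/s13n.png")
E
```

```text
t 13.975 pos [ 0.57908 -0.02151  0.06522] yaw -45.0 tilt [0.     0.0001] w 0.0866
rot [-0.0001  0.0001 -0.0001] then shift mm [ 0.15 -0.16 22.72]
F [-0.7   0.81 -0.54] T [-0.096  0.114  0.081] q [-0.579  0.445  0.663  1.794 -0.318  1.011 -0.577]
pics/s13n.png origin 329 240 scale 10 (600, 800, 3)
```

View pics/s13n.png

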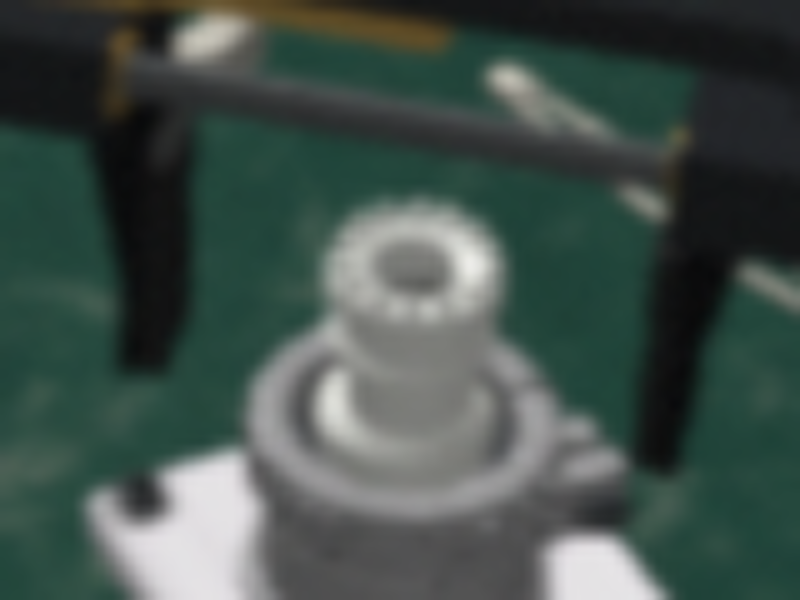

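Emit:
arm_command:
  commands:
    - [[0, 0, 0, 0.0001, -0.0001, 0.007, 100], [0, 0, 0, 0, 0, 0.007, 100], [0, 0, 0, 0, 0, 0.006, 100], [0, 0, 0, 0, 0, 0.0025, 100], [0, 0, 0, 0, 0, 0, 75], [0, 0, 0, 0, 0, 0, 70], [0, 0, 0, 0, 0, 0, 60], [0, 0, 0, 0, 0, 0, 60], [0, 0, 0, 0, 0, 0, 60], [0, 0, 0, 0, 0, 0, 60]]
  newtons: 6

```text
time: 15.28
ee_pos: [0.5797, -0.0218, 0.043]
eef_rot: [0.924, -0.383, 0.001, -0.0]
ft_force: [2.6, -1.7, 0.2]
width: 0.0576
```

```bash
python3 - <<'E'
from h import *
plan(.5793,-.0215,.0425,-45)
s=camera("side")
crop(s,369,270,(40,30),10,"pics/s14n.png")
E
```

```text
t 15.275 pos [ 0.57971 -0.02183  0.04299] yaw -45.02 tilt [ 0.0011 -0.0003] w 0.0576
rot [-0.0005 -0.001  -0.0003] then shift mm [-0.52  0.05  0.49]
F [ 2.62 -1.69  0.16] T [-0.564 -0.483  0.001] q [-0.564  0.477  0.648  1.807 -0.342  0.97  -0.56 ]
pics/s14n.png origin 329 240 scale 10 (600, 800, 3)
```

View pics/s14n.png

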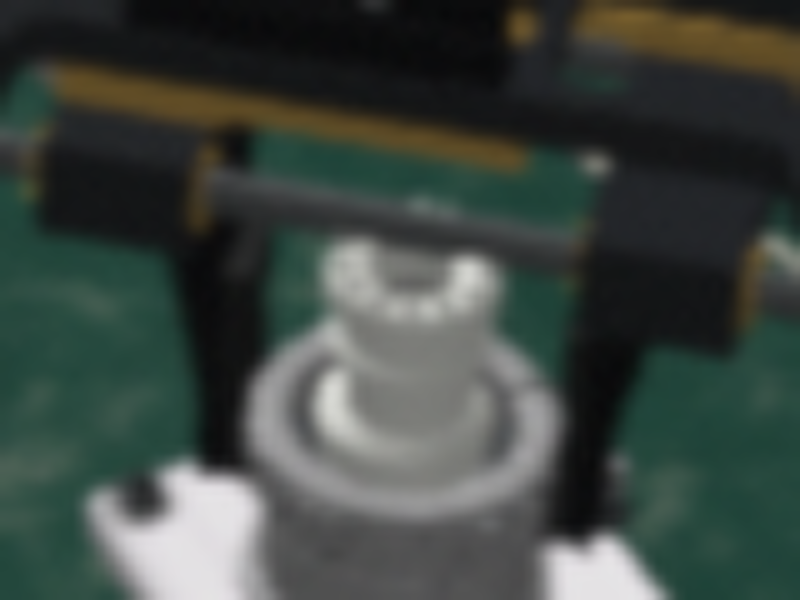

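Both fingers are on the ring at width 57.6 mm, and the side picture shows the crown below the gripper rod. I'll recentre by 0.5 mm, firm the grip and turn the first part.

Emit:
arm_command:
  commands:
    - [[0, 0, 0, 0.0005, 0, 0, 50], [0, 0, 0, 0, 0, 0, 50], [0, 0, 0.1, 0, 0, 0.0001, 50], [0, 0, 0.1, 0, 0, 0.0001, 50], [0, 0, 0.1, 0, 0, 0, 50], [0, 0, 0.1, 0, 0, 0.0001, 50], [0, 0, 0.1, 0, 0, 0, 50], [0, 0, 0.1, 0, 0, 0.0001, 50], [0, 0, 0, 0, 0, 0, 50]]
  newtons: 30

```text
time: 16.45
ee_pos: [0.5803, -0.023, 0.0426]
eef_rot: [0.769, -0.64, 0.001, 0.0]
ft_force: [4.9, -5.6, 1.5]
width: 0.0566
```

```bash
python3 - <<'E'
from h import *
plan(.5797,-.0219,.0425,-79.4)
s=camera("side")
crop(s,369,270,(40,30),10,"pics/s15n.png")
E
```

```text
t 16.45 pos [ 0.5803  -0.02297  0.04263] yaw -79.51 tilt [ 0.0017 -0.0015] w 0.0566
rot [-0.0014 -0.0018 -0.002 ] then shift mm [-1.16  0.39  0.13]
F [ 4.9  -5.58  1.54] T [-1.127 -0.772 -0.064] q [-0.66   0.519  0.779  1.811 -0.429  0.987 -1.093]
pics/s15n.png origin 329 240 scale 10 (600, 800, 3)
```

View pics/s15n.png

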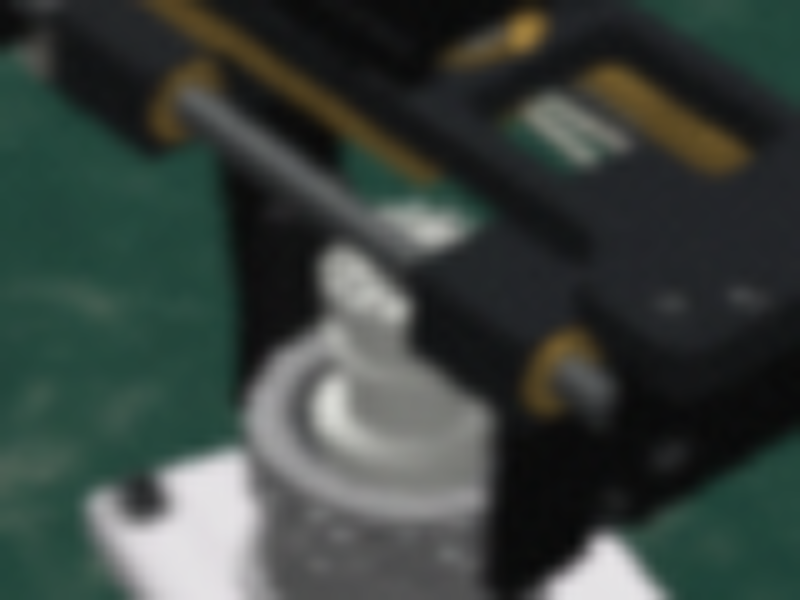

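Emit:
arm_command:
  commands:
    - [[0, 0, 0, 0.001, 0, 0, 50], [0, 0, 0, 0, 0, 0, 50]]

```text
time: 16.75
ee_pos: [0.5803, -0.023, 0.0426]
eef_rot: [0.769, -0.639, 0.001, -0.0]
ft_force: [3.5, -3.4, 2.8]
width: 0.0566
```

```bash
python3 - <<'E'
from h import *
plan(.5797,-.0219,.0425,-79.4)
E
```

```text
t 16.75 pos [ 0.58032 -0.02304  0.04262] yaw -79.4 tilt [ 0.0012 -0.0001] w 0.0566
rot [-0.0012 -0.0003  0.0001] then shift mm [-1.24  0.4   0.12]
F [ 3.52 -3.42  2.76] T [-0.702 -0.795 -0.102] q [-0.658  0.519  0.777  1.81  -0.43   0.988 -1.089]
```

Emit:
arm_command:
  commands:
    - [[0, 0, 0.12, 0.0005, 0, 0.0001, 50], [0, 0, 0.12, 0, 0, 0.0001, 50], [0, 0, 0.12, 0, 0, 0, 50], [0, 0, 0.12, 0, 0, 0.0001, 50], [0, 0, 0.12, 0, 0, 0.0001, 50], [0, 0, 0.12, 0, 0, 0, 50], [0, 0, 0.12, 0, 0, 0.0001, 50], [0, 0, 0, 0, 0, 0, 50]]

```text
time: 17.75
ee_pos: [0.58, -0.0247, 0.042]
eef_rot: [-0.441, 0.898, -0.001, -0.0]
ft_force: [2.3, -4.5, 3.8]
width: 0.0569
```

```bash
python3 - <<'E'
from h import *
plan(.5797,-.0219,.0425,-127.5)
s=camera("side")
crop(s,369,270,(40,30),10,"pics/s16n.png")
E
```

```text
t 17.75 pos [ 0.58001 -0.02469  0.04204] yaw -127.67 tilt [ 0.0006 -0.0018] w 0.0569
rot [-0.0016 -0.0011 -0.003 ] then shift mm [-2.02  1.95 -0.46]
F [ 2.29 -4.51  3.84] T [-1.243 -0.527 -0.139] q [-0.782  0.605  0.964  1.816 -0.575  1.029 -1.819]
pics/s16n.png origin 329 240 scale 10 (600, 800, 3)
```

View pics/s16n.png

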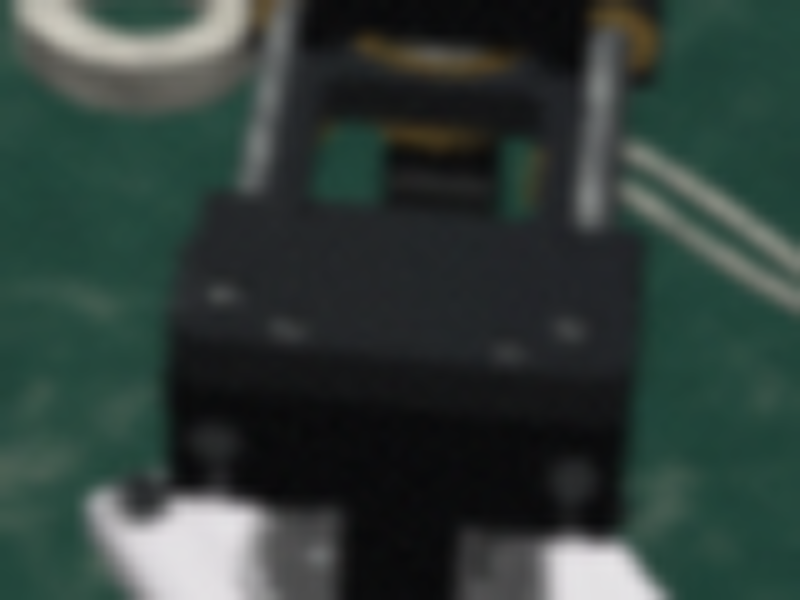

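The three gripped poses fit a ring axis at about (0.5783, -0.0234), with the TCP held about 2 mm off it. I'll release, turn back and recentre.

Emit:
arm_command:
  commands:
    - [[0, 0, 0, 0, 0, 0, 85], [0, 0, 0, 0, 0, 0, 85], [0, 0, 0, 0, 0, 0, 85], [0, 0, 0, 0, 0, 0, 85], [0, 0, 0, 0, 0, 0, 85]]

```text
time: 18.42
ee_pos: [0.5798, -0.0232, 0.0418]
eef_rot: [-0.442, 0.897, 0.0, -0.0]
ft_force: [0.0, -0.1, 0.6]
width: 0.0739
```

```bash
python3 - <<'E'
from h import *
plan(.5783,-.0234,.0415,-60)
plan(.5783,-.0234,.0415)
s=camera("side")
crop(s,369,270,(40,30),10,"pics/s17n.png")
E
```

```text
t 18.425 pos [ 0.57978 -0.02315  0.04177] yaw -127.5 tilt [-0.0002  0.0003] w 0.0739
rot [ 2.0000e-04  3.0000e-04 -1.1782e+00] then shift mm [-0.53  1.41  0.27]
F [ 0.04 -0.09  0.64] T [0.001 0.181 0.027] q [-0.782  0.605  0.961  1.816 -0.575  1.03  -1.818]
t 18.425 pos [ 0.57978 -0.02315  0.04177] yaw -127.5 tilt [-0.0002  0.0003] w 0.0739
rot [0.0003 0.0001 0.    ] then shift mm [1.1  1.02 0.27]
F [ 0.04 -0.09  0.64] T [0.001 0.181 0.027] q [-0.782  0.605  0.961  1.816 -0.575  1.03  -1.818]
pics/s17n.png origin 329 240 scale 10 (600, 800, 3)
```

Emit:
arm_command:
  commands:
    - [[0, 0, 0, 0.0011, 0.001, 0.0002, 85], [0, 0, -0.1683, 0, 0, 0, 85], [0, 0, -0.1683, 0, 0, 0, 85], [0, 0, -0.1683, 0, 0, 0, 85], [0, 0, -0.1683, 0, 0, 0, 85], [0, 0, -0.1683, 0, 0, 0, 85], [0, 0, -0.1683, 0, 0, 0, 85], [0, 0, -0.1683, 0, 0, 0, 85], [0, 0, 0, 0, 0, 0, 85], [0, 0, 0, 0, 0, 0, 85]]

```text
time: 19.73
ee_pos: [0.5783, -0.0237, 0.0416]
eef_rot: [0.865, -0.502, -0.0, -0.0]
ft_force: [0.7, 0.6, 0.2]
width: 0.074
```

```bash
python3 - <<'E'
from h import *
plan(.5783,-.0234,.0415,-60)
s=camera("side")
crop(s,369,270,(40,30),10,"pics/s18n.png",[(.5783,-.0234,.052,.0215)])
E
```

```text
t 19.725 pos [ 0.57834 -0.02365  0.0416 ] yaw -60.23 tilt [-0.      0.0002] w 0.074
rot [-0.0001  0.0002 -0.0041] then shift mm [-0.24 -0.09  0.1 ]
F [0.7  0.58 0.18] T [-0.104  0.164 -0.008] q [-0.602  0.492  0.701  1.812 -0.378  0.975 -0.794]
pics/s18n.png origin 329 240 scale 10 (600, 800, 3)
```

View pics/s18n.png

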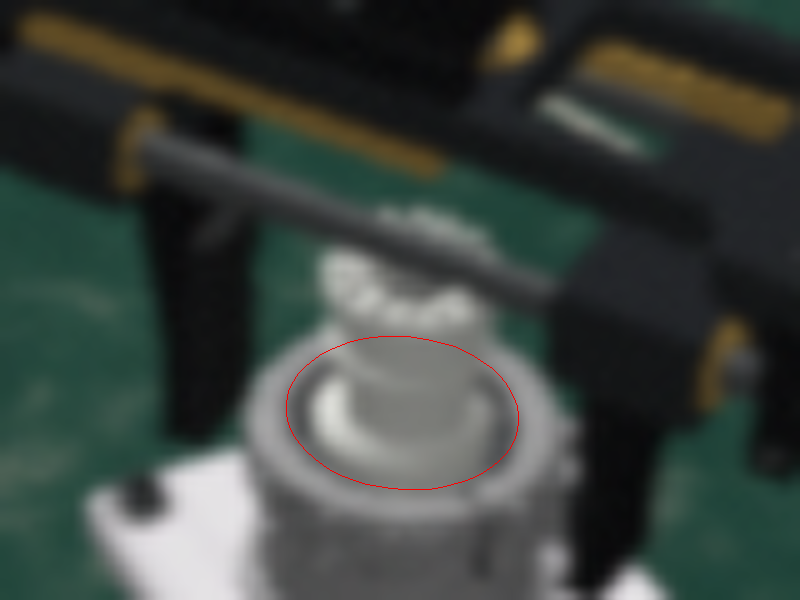

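Emit:
arm_command:
  commands:
    - [[0, 0, 0, -0.0002, 0, 0, 70], [0, 0, 0, 0, 0, 0, 60], [0, 0, 0, 0, 0, 0, 60], [0, 0, 0, 0, 0, 0, 60], [0, 0, 0, 0, 0, 0, 60]]
  newtons: 8

```text
time: 20.4
ee_pos: [0.5784, -0.0235, 0.0416]
eef_rot: [0.866, -0.5, 0.0, -0.0]
ft_force: [0.8, -1.1, -0.5]
width: 0.0575
```

```bash
python3 - <<'E'
from h import *
plan(.5783,-.0234,.0415,-60)
E
```

```text
t 20.4 pos [ 0.57836 -0.02351  0.04164] yaw -60.02 tilt [0.0002 0.    ] w 0.0575
rot [-0.0001 -0.0001 -0.0004] then shift mm [-0.13 -0.    0.14]
F [ 0.83 -1.06 -0.48] T [-0.244 -0.037 -0.021] q [-0.601  0.492  0.7    1.813 -0.377  0.974 -0.791]
```

Emit:
arm_command:
  commands:
    - [[0, 0, 0, 0, 0, 0, 50], [0, 0, 0, 0, 0, 0, 50], [0, 0, 0.1418, 0, 0, 0.0001, 50], [0, 0, 0.1418, 0, 0, 0.0001, 50], [0, 0, 0.1418, 0, 0, 0.0001, 50], [0, 0, 0.1418, 0, 0, 0, 50], [0, 0, 0.1418, 0, 0, 0.0001, 50], [0, 0, 0.1418, 0, 0, 0.0001, 50], [0, 0, 0.1418, 0, 0, 0.0001, 50], [0, 0, 0.1418, 0, 0, 0, 50], [0, 0, 0, 0, 0, 0, 50], [0, 0, 0, 0, 0, 0, 50]]
  newtons: 30

```text
time: 21.9
ee_pos: [0.5783, -0.0236, 0.041]
eef_rot: [-0.463, 0.886, -0.0, 0.0]
ft_force: [1.1, -2.5, -2.1]
width: 0.0567
```

```bash
python3 - <<'E'
from h import *
plan(.5783,-.0234,.041,-125)
E
```

```text
t 21.9 pos [ 0.57834 -0.02365  0.04102] yaw -124.85 tilt [ 0.0002 -0.0002] w 0.0567
rot [-0.0003 -0.0001  0.0026] then shift mm [-0.18  0.18  0.02]
F [ 1.09 -2.48 -2.12] T [-0.536 -0.129 -0.106] q [-0.775  0.595  0.948  1.821 -0.563  1.022 -1.779]
```

Emit:
arm_command:
  commands:
    - [[0, 0, 0, 0, 0, 0, 85], [0, 0, 0, 0, 0, 0, 85], [0, 0, 0, 0, 0, 0, 85], [0, 0, 0, 0, 0, 0, 85], [0, 0, -0.1658, 0, 0, 0, 85], [0, 0, -0.1658, 0, 0, 0, 85], [0, 0, 0, 0, 0, 0, 85], [0, 0, 0, 0, 0, 0, 85]]

```text
time: 22.9
ee_pos: [0.5783, -0.0234, 0.041]
eef_rot: [-0.6, 0.8, 0.0, 0.0]
ft_force: [0.3, -0.7, -0.1]
width: 0.0742
```

```bash
python3 - <<'E'
from h import *
plan(.5783,-.0234,.041,-106)
s=camera("side")
crop(s,369,270,(40,30),10,"pics/s19n.png")
E
```

```text
t 22.9 pos [ 0.57828 -0.02343  0.04102] yaw -106.22 tilt [-0.      0.0002] w 0.0742
rot [ 0.0001  0.0002 -0.0039] then shift mm [-0.03 -0.01  0.02]
F [ 0.33 -0.75 -0.06] T [-0.085  0.115 -0.029] q [-0.727  0.559  0.876  1.819 -0.504  1.004 -1.499]
pics/s19n.png origin 329 240 scale 10 (600, 800, 3)
```

View pics/s19n.png

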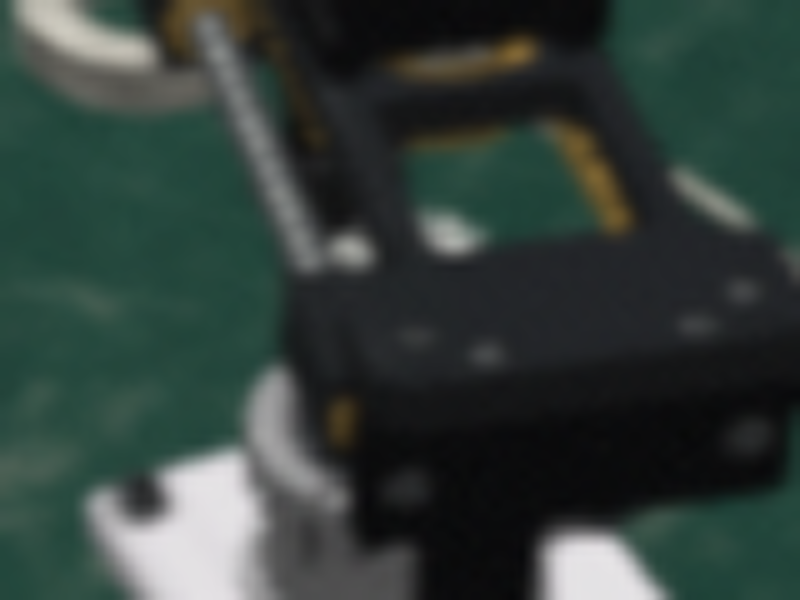

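Emit:
arm_command:
  commands:
    - [[0, 0, 0, 0, 0, 0, 70], [0, 0, 0, 0, 0, 0, 60], [0, 0, 0, 0, 0, 0, 55], [0, 0, 0, 0, 0, 0, 50], [0, 0, 0, 0, 0, 0, 50], [0, 0, 0.1, 0, 0, 0.0001, 50], [0, 0, 0.1, 0, 0, 0, 50], [0, 0, 0.1, 0, 0, 0.0001, 50], [0, 0, 0.08, 0, 0, 0, 50], [0, 0, 0, 0, 0, 0, 50], [0, 0, 0, 0, 0, 0, 50]]
  newtons: 30

```text
time: 24.32
ee_pos: [0.5783, -0.0236, 0.0408]
eef_rot: [-0.441, 0.898, -0.0, -0.0]
ft_force: [-0.0, -1.4, -0.7]
width: 0.0566
```

```bash
python3 - <<'E'
from h import *
plan(.5783,-.0234,.041,-128)
E
```

```text
t 24.325 pos [ 0.57826 -0.02356  0.04078] yaw -127.7 tilt [-0.     -0.0001] w 0.0566
rot [-0.     -0.0001  0.0053] then shift mm [-0.15  0.06 -0.22]
F [-0.01 -1.35 -0.7 ] T [-0.315  0.235 -0.12 ] q [-0.781  0.601  0.958  1.821 -0.572  1.025 -1.822]
```

Emit:
arm_command:
  commands:
    - [[0, 0, 0.03, 0, 0, 0, 50], [0, 0, 0.03, 0, 0, 0, 50], [0, 0, 0, 0, 0, 0, 50], [0, 0, 0, 0, 0, 0, 50]]

```text
time: 24.82
ee_pos: [0.5782, -0.0236, 0.0408]
eef_rot: [-0.413, 0.911, -0.0, -0.0]
ft_force: [-0.4, -1.9, -1.2]
width: 0.0569
```

```bash
python3 - <<'E'
from h import *
plan(.5783,-.0234,.041,-131.5)
E
```

```text
t 24.825 pos [ 0.57823 -0.02357  0.04078] yaw -131.22 tilt [-0.0001 -0.    ] w 0.0569
rot [ 0.     -0.0001  0.0048] then shift mm [-0.17  0.06 -0.22]
F [-0.42 -1.91 -1.21] T [-0.397  0.263 -0.038] q [-0.79   0.609  0.972  1.821 -0.584  1.029 -1.875]
```

Emit:
arm_command:
  commands:
    - [[0, 0, 0.03, 0, 0, 0, 50], [0, 0, 0.03, 0, 0, 0, 50], [0, 0, 0, 0, 0, 0, 50], [0, 0, 0, 0, 0, 0, 50]]

```text
time: 25.32
ee_pos: [0.5782, -0.0235, 0.0408]
eef_rot: [-0.386, 0.923, -0.0, -0.0]
ft_force: [-0.8, -2.2, -2.3]
width: 0.0569
```

```bash
python3 - <<'E'
from h import *
plan(.5783,-.0234,.041,-134.9)
E
```

```text
t 25.325 pos [ 0.57824 -0.02348  0.04077] yaw -134.63 tilt [-0.0002 -0.0002] w 0.0569
rot [-0.     -0.0002  0.0047] then shift mm [-0.1   0.01 -0.23]
F [-0.8  -2.22 -2.28] T [-0.608  0.273  0.506] q [-0.798  0.616  0.985  1.822 -0.595  1.033 -1.926]
```

Emit:
arm_command:
  commands:
    - [[0, 0, 0.03, 0, 0, 0, 50], [0, 0, 0, 0, 0, 0, 50], [0, 0, 0, 0, 0, 0, 50]]

```text
time: 25.7
ee_pos: [0.5784, -0.0236, 0.0408]
eef_rot: [-0.372, 0.928, -0.0, 0.0]
ft_force: [0.7, -4.8, -2.0]
width: 0.0567
```

```bash
python3 - <<'E'
from h import *
plan(.5783,-.0234,.041,-136.6)
E
```

```text
t 25.7 pos [ 0.57838 -0.0236   0.04081] yaw -136.36 tilt [ 0.0002 -0.0003] w 0.0567
rot [-0.0004 -0.0001  0.0041] then shift mm [-0.09  0.2  -0.19]
F [ 0.67 -4.76 -2.01] T [-0.973  0.077  0.994] q [-0.802  0.62   0.991  1.822 -0.601  1.035 -1.952]
```

```bash
python3 - <<'E'
from h import *
s=camera("side")
crop(s,369,280,(40,30),10,"pics/s20n.png")
t=camera("top"); crop(t,378,249,(40,30),10,"pics/t20.png")
E
```

```text
pics/s20n.png origin 329 250 scale 10 (600, 800, 3)
pics/t20.png origin 338 219 scale 10 (600, 800, 3)
```

View pics/s20n.png

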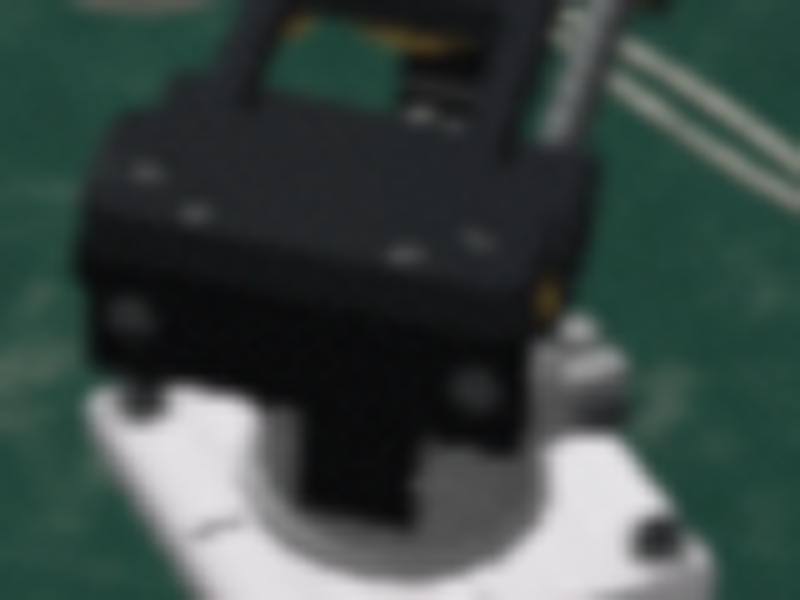

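View pics/t20.png

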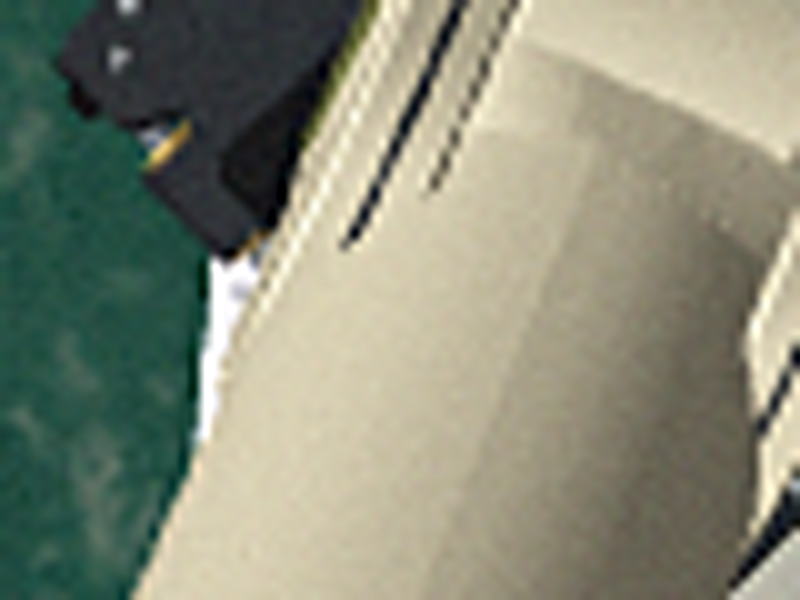

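The gripper hides the ring mark from both cameras. There is time left, so I'll release, swing to -45° and check the mark and the coupling.

Emit:
arm_command:
  commands:
    - [[0, 0, 0, 0, 0, 0, 85], [0, 0, 0, 0, 0, 0, 85], [0, 0, 0, 0, 0, 0, 85], [0, 0, 0, 0, 0, 0, 85], [0, 0, -0.178, 0, 0, 0, 85], [0, 0, -0.178, 0, 0, 0, 85], [0, 0, -0.178, 0, 0, 0, 85], [0, 0, -0.178, 0, 0, 0, 85], [0, 0, -0.178, 0, 0, 0, 85], [0, 0, -0.178, 0, 0, 0, 85], [0, 0, -0.178, 0, 0, 0, 85], [0, 0, -0.178, 0, 0, 0, 85], [0, 0, -0.178, 0, 0, 0, 85], [0, 0, 0, 0, 0, 0, 85], [0, 0, 0, 0, 0, 0, 85]]

```text
time: 27.68
ee_pos: [0.5783, -0.0235, 0.0408]
eef_rot: [0.924, -0.381, -0.0, -0.0]
ft_force: [1.2, -0.1, 0.7]
width: 0.0744
```

```bash
python3 - <<'E'
from h import *
plan(.5783,-.0234,.041,-45)
s=camera("side")
crop(s,369,280,(40,30),10,"pics/s21n.png")
E
```

```text
t 27.675 pos [ 0.57829 -0.02346  0.04082] yaw -44.83 tilt [-0.      0.0002] w 0.0744
rot [-0.0001  0.0001  0.0031] then shift mm [-0.03 -0.05 -0.18]
F [ 1.21 -0.15  0.72] T [-0.092  0.093  0.032] q [-0.553  0.475  0.637  1.811 -0.337  0.966 -0.557]
pics/s21n.png origin 329 250 scale 10 (600, 800, 3)
```

View pics/s21n.png

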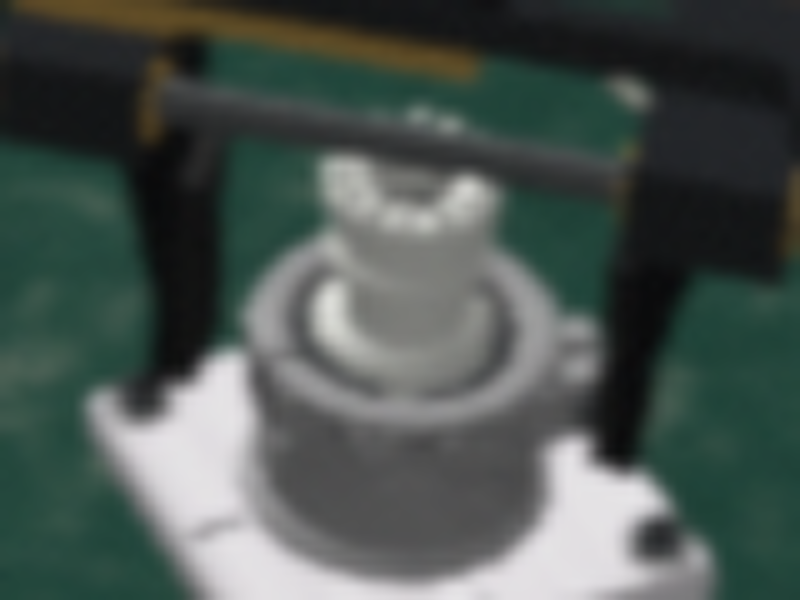

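```bash
python3 - <<'E'
from h import *
s=camera("side")
crop(s,361,285,(15,12),26,"pics/s22n.png")
im=cv2.imread("pics/s22n.png")
c=np.array([.5783,-.0234])
def P(a,r,z): 
    p=proj(s,[c[0]+r*np.cos(np.radians(a)),c[1]+r*np.sin(np.radians(a)),z])[0]+[-.4,1.2]
    return tuple(((p-[346,273]+.5)*26-.5).round().astype(int))
for a,col in [(174.1,(0,255,0)),(184.1,(0,0,255)),(164.1,(255,0,0))]:
    for q in [(23,.051),(29,.051),(29,.036)]: cv2.circle(im,tuple(map(int,P(a,q[0]/1e3,q[1]))),3,col,-1)
cv2.imwrite("pics/s22m.png",im)
E
```

```text
pics/s22n.png origin 346 273 scale 26 (624, 780, 3)
```

View pics/s22m.png

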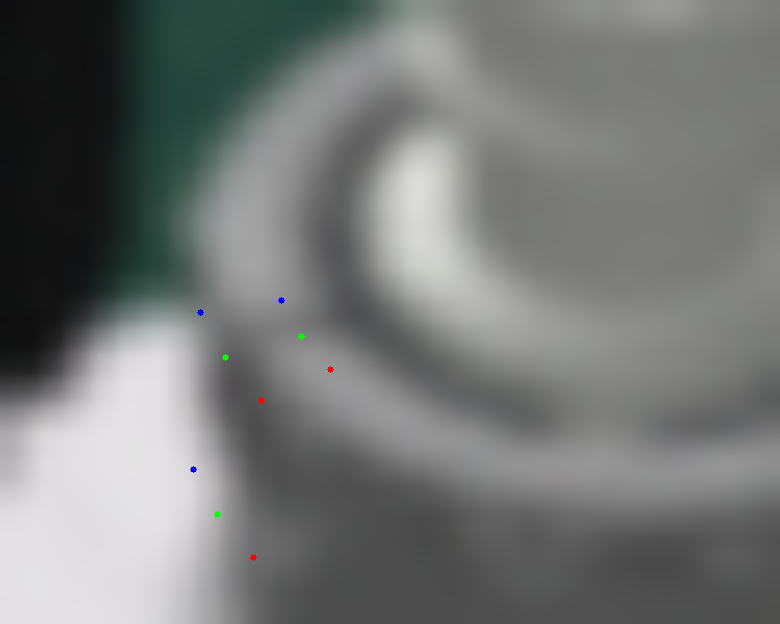

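```bash
python3 - <<'E'
from h import *
s=camera("side")
s2=dict(s); s2["cx"]-=.45; s2["cy"]+=1.2
crop(s2,369,275,(20,15),20,"pics/s23.png",[(.5783,-.0234,.089,.0158),(.5783,-.0234,.047,.0165),(.5783,-.0234,.051,.029)])
E
```

```text
pics/s23.png origin 349 260 scale 20 (600, 800, 3)
```

View pics/s23.png

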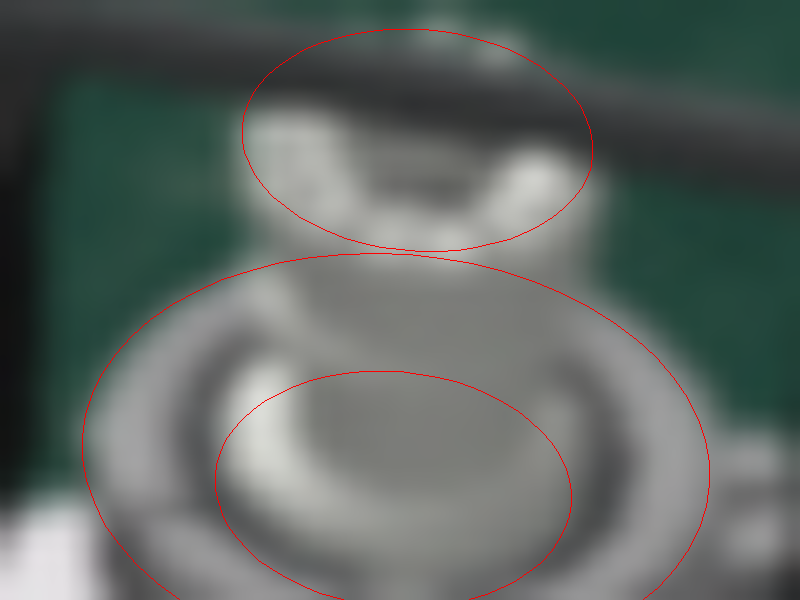

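The overlay, corrected by the known (-0.45, +1.2) px bias, fits the crown at 89 mm and the foot on the axis. So the coupling is seated and centred, and the ring mark at (285,355) in the earlier crop faces the long line. Next I'll regrip at -135° for the quarter turn back.

Emit:
arm_command:
  commands:
    - [[0, 0, 0.175, 0, 0, 0, 85], [0, 0, 0.175, 0, 0, 0, 85], [0, 0, 0.175, 0, 0, 0, 85], [0, 0, 0.175, 0, 0, 0, 85], [0, 0, 0.175, 0, 0, 0, 85], [0, 0, 0.175, 0, 0, 0, 85], [0, 0, 0.175, 0, 0, 0, 85], [0, 0, 0.175, 0, 0, 0, 85], [0, 0, 0.175, 0, 0, 0, 85], [0, 0, 0, 0, 0, 0, 85], [0, 0, 0, 0, 0, 0, 70], [0, 0, 0, 0, 0, 0, 60], [0, 0, 0, 0, 0, 0, 50], [0, 0, 0, 0, 0, 0, 50], [0, 0, 0, 0, 0, 0, 50], [0, 0, 0, 0, 0, 0, 50]]
  newtons: 35

```text
time: 29.82
ee_pos: [0.5783, -0.0235, 0.0409]
eef_rot: [-0.384, 0.923, 0.0, -0.0]
ft_force: [-1.7, -1.0, 2.1]
width: 0.0571
```

```bash
python3 - <<'E'
from h import *
plan(.5783,-.0234,.041,-45)
E
```

```text
t 29.825 pos [ 0.57826 -0.02355  0.04088] yaw -134.83 tilt [-0.  0.] w 0.0571
rot [ 1.0000e-04  0.0000e+00 -1.5678e+00] then shift mm [-0.07 -0.13 -0.12]
F [-1.71 -0.96  2.11] T [-0.129  0.492  0.091] q [-0.795  0.613  0.98   1.821 -0.59   1.032 -1.933]
```

Emit:
arm_command:
  commands:
    - [[0, 0, 0.03, 0, 0, 0, 50], [0, 0, 0, 0, 0, 0, 50], [0, 0, 0, 0, 0, 0, 50]]

```text
time: 30.2
ee_pos: [0.5783, -0.0235, 0.0409]
eef_rot: [-0.37, 0.929, -0.0, -0.0]
ft_force: [-2.3, -1.4, 1.2]
width: 0.0569
```

```bash
python3 - <<'E'
from h import *
plan(.5783,-.0234,.041,-45)
E
```

```text
t 30.2 pos [ 0.57829 -0.02348  0.04086] yaw -136.51 tilt [-0.0001 -0.0002] w 0.0569
rot [ 1.0000e-04 -3.0000e-04 -1.5972e+00] then shift mm [-0.06 -0.06 -0.14]
F [-2.29 -1.45  1.18] T [-0.4    0.606  0.859] q [-0.799  0.617  0.986  1.821 -0.596  1.034 -1.958]
```

Torque rose straight from 0.09 to 0.86 N m over 1.7°, so the ring is bottomed with zero at a yaw of about -134.8°. Now I'll back off a quarter turn.

Emit:
arm_command:
  commands:
    - [[0, 0, -0.16, 0, 0, 0, 50], [0, 0, -0.16, 0, 0, -0.0001, 50], [0, 0, -0.16, 0, 0, -0.0001, 50], [0, 0, -0.16, 0, 0, -0.0001, 50], [0, 0, -0.16, 0, 0, -0.0001, 50], [0, 0, -0.16, 0, 0, -0.0001, 50], [0, 0, -0.16, 0, 0, -0.0001, 50], [0, 0, -0.16, 0, 0, -0.0001, 50], [0, 0, -0.16, 0, 0, -0.0001, 50], [0, 0, -0.16, 0, 0, -0.0001, 50], [0, 0, 0, 0, 0, 0, 50], [0, 0, 0, 0, 0, 0, 50], [0, 0, 0, 0, 0, 0, 50]]

```text
time: 31.82
ee_pos: [0.5783, -0.0236, 0.0418]
eef_rot: [0.924, -0.383, -0.0, 0.0]
ft_force: [-1.7, -2.0, 3.3]
width: 0.0569
```

```bash
python3 - <<'E'
from h import *
plan(.5783,-.0234,.041,-44.5)
s=camera("side")
crop(s,369,280,(40,30),10,"pics/s24n.png")
E
```

```text
t 31.825 pos [ 0.57827 -0.0236   0.04178] yaw -45.01 tilt [-0.0001 -0.0002] w 0.0569
rot [ 0.0002 -0.0001 -0.0089] then shift mm [-0.12 -0.16  0.78]
F [-1.69 -2.    3.26] T [-0.5    0.717  0.03 ] q [-0.551  0.473  0.633  1.81  -0.334  0.967 -0.563]
pics/s24n.png origin 329 250 scale 10 (600, 800, 3)
```

View pics/s24n.png

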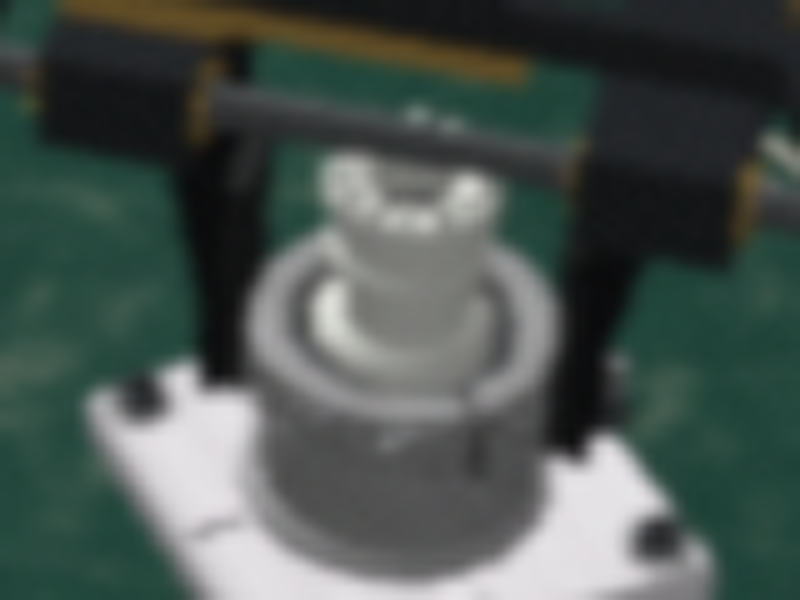

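Emit:
arm_command:
  commands:
    - [[0, 0, -0.009, 0, 0, 0, 50], [0, 0, 0, 0, 0, 0, 50], [0, 0, 0, 0, 0, 0, 50]]

```text
time: 32.25
ee_pos: [0.5783, -0.0236, 0.0417]
eef_rot: [0.926, -0.378, 0.0, 0.0]
ft_force: [-2.9, -2.8, 4.2]
width: 0.0571
```

```bash
python3 - <<'E'
from h import *
plan(.5783,-.0234,.0418,-44.5)
s=camera("side"); s2=dict(s); s2["cx"]-=.45; s2["cy"]+=1.2
crop(s2,369,285,(20,15),20,"pics/s25.png",[(.5783,-.0234,.089,.0158)])
im=cv2.imread("pics/s25.png")
for a,col in [(264.1,(0,255,0)),(274.1,(0,0,255)),(254.1,(255,0,0))]:
    for r,z in [(.0215,.052),(.029,.052),(.0295,.037)]:
        p=proj(s2,[.5783+r*np.cos(np.radians(a)),-.0234+r*np.sin(np.radians(a)),z])[0]
        p=(p-[349,270]+.5)*20-.5; cv2.circle(im,tuple(p.round().astype(int).tolist()),3,col,-1)
cv2.imwrite("pics/s25m.png",im)
t=camera("top"); cv2.imwrite("pics/t25.png",t["frame"][:,:,::-1])
E
```

```text
t 32.25 pos [ 0.57829 -0.0236   0.04175] yaw -44.38 tilt [-0.     -0.0001] w 0.0571
rot [ 0.0001 -0.0001  0.0021] then shift mm [-0.13 -0.15 -0.05]
F [-2.91 -2.76  4.22] T [-0.651  0.745 -0.118] q [-0.549  0.472  0.631  1.81  -0.332  0.967 -0.553]
pics/s25.png origin 349 270 scale 20 (600, 800, 3)
```

View pics/s25m.png

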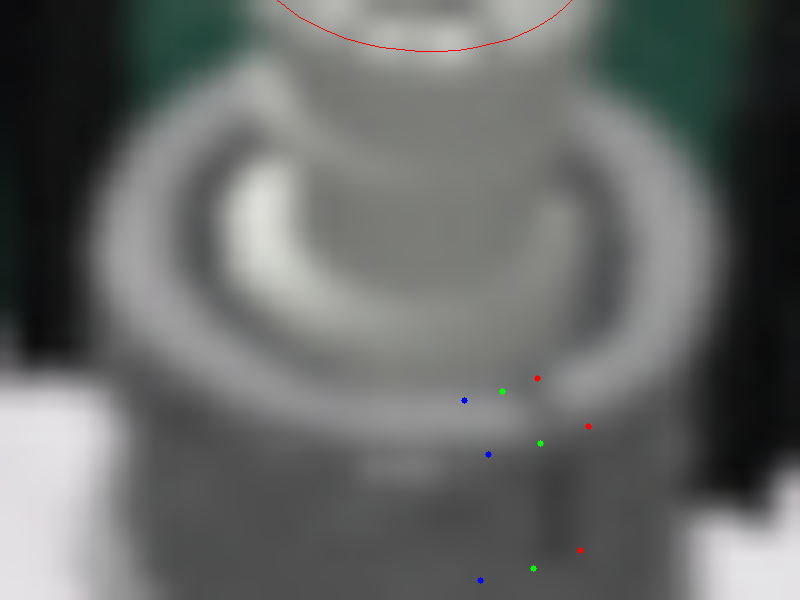

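View pics/t25.png

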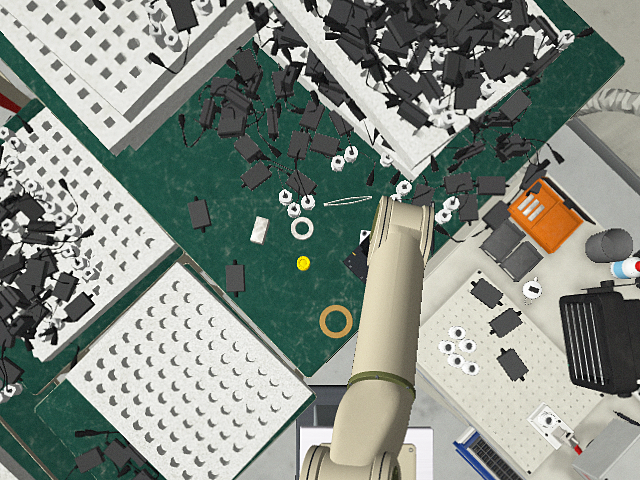

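```bash
python3 - <<'E'
from h import *
from scipy.optimize import least_squares
s=camera("side")
S=lambda p:(np.array(p)+.5)/10-.5+[331,260]
holes=[(-1,1,(122,300)),(-1,-1,(285,545)),(1,-1,(635,438))]
def pt(p,r,a,z): # a nest angle rad
    return [p[0]+r*np.cos(a+p[2]),p[1]+r*np.sin(a+p[2]),z]
def res(p):
    o=np.array([p[3],p[4]]); e=[]
    for i,j,q in holes: e+=list(proj(s,pt(p,p[5]*2**.5,np.arctan2(j,i),.012))[0]+o-S(q))
    a=np.linspace(0,2*np.pi,361)
    P=np.array(proj(s,np.c_[p[0]+.029*np.cos(a),p[1]+.029*np.sin(a),0*a+.053]))+o
    e+=[P[:,0].min()-S((228,0))[0],P[:,0].max()-S((535,0))[0],P[:,1].min()-S((0,112))[1]]
    return np.r_[e,(p[0]-.5783)/.001,(p[1]+.0234)/.001,(p[2]+.1036)/.01,(p[5]-.0365)/.002]
r=least_squares(res,[.5783,-.0234,-.1036,0,1,.0365],x_scale=[.001,.001,.01,1,1,.001]); p=r.x; o=p[3:5]
print(p.round(4),r.fun.round(2))
def ang(turn,pts,h):
    # pts on ring line in px; find angle minimizing
    f=lambda t:[ (proj(s,pt(p,rr,np.pi+t[0],z+h))[0]+o-q)[0] for rr,z,q in pts]
    return np.degrees(least_squares(f,[turn]).x[0])
A=lambda u,v,sc,ox,oy:(np.array([u,v])+.5)/sc-.5+[ox,oy]
# now: outer stripe s25m (20x, 349,270), 
for rr,z,q in [(.0295,.0425,(557,510)),(.0255,.051,(540,398))]:
    print("now",ang(1.57,[(rr,z,A(*q,20,349,270))],.001))
print("prop -x line px", (proj(s,pt(p,.04,np.pi,.012))[0]+o-[331,260]+.5)*10, "seen (195,428);  -y mark", (proj(s,pt(p,.04,-np.pi/2,.012))[0]+o-[331,260]+.5)*10,"seen (470,508)")
for t in (-5,0,5): print("bottomed mark pred in s22m",t,[((proj(s,pt(p,rr,np.pi+np.radians(t),.051))[0]+o-[346,273]+.5)*26).round() for rr in (.0225,.029)])
for t in (0,): print("start?",)
E
```

```text
[ 0.5783 -0.0234 -0.1026  0.1222  0.0196  0.0361] [-0.06 -0.04 -0.13  0.26 -0.26  0.36 -0.14  0.6  -0.58  0.01  0.03  0.1
 -0.2 ]
now 91.67026389775646
now 91.39509614298937
prop -x line px [181.67566114 425.80292187] seen (195,428);  -y mark [470.49408471 508.38166376] seen (470,508)
bottomed mark pred in s22m -5 [array([311., 286.]), array([225., 304.])]
bottomed mark pred in s22m 0 [array([322., 303.]), array([239., 327.])]
bottomed mark pred in s22m 5 [array([335., 320.]), array([255., 349.])]
start?
```

View pics/s22n.png

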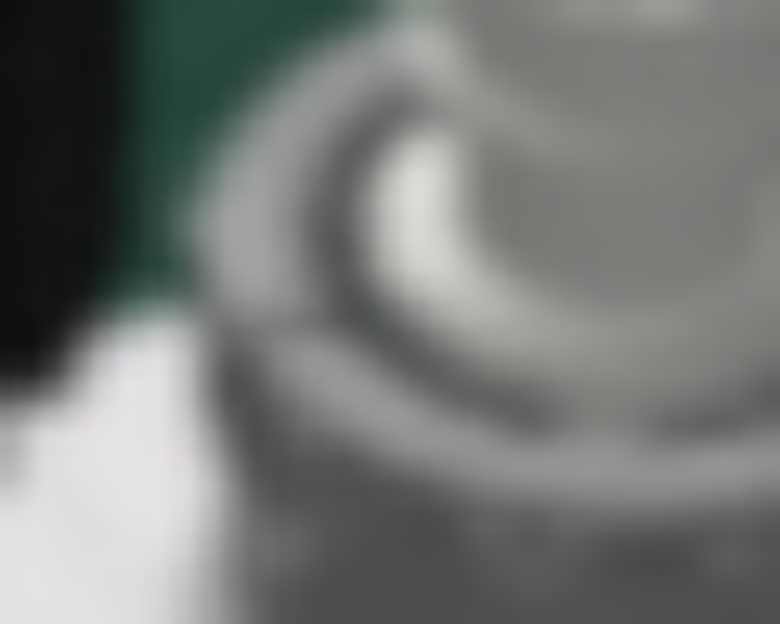

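```bash
python3 - <<'E'
from h import *
plan(.5783,-.0234,.0418,-44.5)
from bench import close_job
print(close_job())
E
```

```text
t 32.4 pos [ 0.5783  -0.02353  0.04177] yaw -44.37 tilt [ 0.0001 -0.    ] w 0.0568
rot [-0.     -0.      0.0023] then shift mm [-0.09 -0.09 -0.03]
F [-2.84 -3.29  4.62] T [-0.741  0.77  -0.041] q [-0.549  0.472  0.631  1.81  -0.332  0.967 -0.553]
the job is handed in; nothing more can be done
None
```

The job is done and handed in at 32.4 s. The bare coupling is seated crown up in the nest, and the gripper is still holding the ring a quarter turn back from its stop (35 N grip).

- **Seating:** I put the coupling in about 2 mm off the ring's axis because my first camera estimate of the nest was off. It touched down with up to 12 N downward and a 6 N sideways force, and its height read about 0.7 mm high before I let go. The jaws drew it to centre. With the ring bottomed, the side picture matched a crown height of 89 mm on the axis.
- **Bottoming out:** I turned the ring clockwise in three grasps, about 175° in all. The torque rose to about 1.0 N m (0.86 N m when I gripped it again), and the ring's mark faced the plate's long line.
- **Backing off:** From the tool's yaw, the ring is backed off about 90°. The ring's mark in the side picture reads about 91.5°, a small disagreement that is within what I can read from the picture.
- **Last check:** The side wrist force was about 4 N. I moved nothing else, and the last top picture shows the other bench items in place where the arm does not hide them.

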